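Seal the foil-topped plate and pile it on the racks on the chill block

ROBOT

A 6-joint arm with a two-finger parallel gripper is mounted at the origin on the work surface. World frame = base frame: x ahead of the robot, y to its left, z up, the work surface at z = 0. Lengths are in m, angles in degrees, forces in N, time in s.
With the tool pointing down it reaches from about 0.4 to 0.825 m from the base axis. Payload 7 kg.
Tool frame: the origin (TCP) lies between the finger pads; the fingertips stand 22 mm ahead of it and the grasp point (between the pads) lies 3 mm ahead of it; z points along the fingers, y is the line along which they close (so a half turn about z gives the same grasp; the last joint's range is limited). The gripper opens to 88 mm and grips with 3 to 60 N. Pads are 19 mm wide; open, the fingers measure 130 mm over their backs; the gripper's body (78 mm by 193 mm) begins 47 mm behind the grasp point.
Start: joints at [-53.222, 20.546, 0.682, 0, -70.136, -16.507], TCP at [0.234, -0.633, 0.249] pointing down, gripper open.
Joint ranges: [-176.03, 176.03], [-82.01, 121.73], [-58.28, 71.71], [-173.87, 95.51], [-174.79, -0.11], [-173.66, 173.66]. Speed limits (degrees/s): [136.94, 136.94, 172.46, 180, 180, 180].

INTERFACE

Orientations are given as [roll, pitch, yaw] about the fixed x, y, z axes, in that order (R = Rz(yaw) Ry(pitch) Rx(roll)).
In Python, from plant import r, vision gives the robot as it stands.
- The arm moves only by the shell command python3 -m pendant 'ROWS' [FORCE]. ROWS is JSON, a list that holds one entry, the list of rows, each a list of 7 numbers: the shift along the tool's x, y, z scaled (see below), then the turn, a rotation vector about the tool's x, y, z scaled (see below), then the opening, from -1 (shut) to 1 (fully open). In form: [[[x, y, z, wx, wy, wz, fingers], ...]]. A call has exactly 8 rows; each row shifts and turns the commanded pose from where the row before left it, along the tool's axes as they then stand; what a row does not reach is not made up. The controller multiplies each number of a shift by 20 mm and each number of a turn by 4 degrees. A row lasts 1/10 s, in which the tool goes at most 50 mm and 8.59 degrees, less where a joint would pass 70% of its speed; a pose out of reach is approached as far as the arm can. A call with a number of a shift or a turn outside -1 to 1 is refused whole. A call with a gripper value outside its range is refused whole. The fingers move at their own pace and stop on an object; FORCE is the grip in N (left out, the last holds). Time passes only in rows, so rows that do not move let the fingers close, or fill a call up. It gives the time, the measured TCP pose, the force, the opening and the grip force at its end, in the units of the state.
- r.get_state(): the state, without advancing time (a new reading comes with each control period).
- vision.capture(name): name is "scene" or "top"; returns a dict with "frame" (420x560x3 uint8, blue, green, red), "depth" (420x560 float32, m along the optical axis (not along the pixel's ray), 0 where there is no reading), "camera_matrix" (3x3 intrinsics, pixels), "extrinsics" (4x4, takes a point from world to camera coordinates). Camera axes: x right, y up, looking along -z (the intrinsics and any distortion apply to the point x, -y, -z); pixel columns grow to the right and rows downward; lengths in m; the calibration is good to about 2 mm. A picture is of the moment at which its call begins.
- r.close_job(): hands the job in; it is judged then, once.
The state is a dict: "time_s": time; "joints": joint angles; "qd": joint speeds; "joint_torque": joint torques, N m; "tcp_pos": TCP position; "eef_rot": TCP orientation; "contact_force": force on the tool from outside, world axes, zero at the start; "moment": the same for the moment, N m; "gripper_width": finger opening in m; "gripper_force": force on a finger pad.
Only numpy, scipy, OpenCV 4.12 (cv2) and the standard library are available. Lean on these libraries where they do the work, as an engineer would, in place of code of your own. Each camera call takes 0.05 s, during which the arm holds its last target. There are 200 camera calls.

TASK

Set the foil-topped green well plate centred on the press's black bed, its long side running front to back, let go of it, pull the press's red lever bar all the way down to its stop, hold it there for a second, and ease it slowly back up to rest without letting it fly. All the purple racks (either broad face up) and the sealed green plate must end up in one neat pile on the aluminium chill block, edges flush, centred on the block's outline and square with it, the green plate on top with its foil upwards. Keep the green plate level all the time and leave the other things on the bench where they are.

Things in the scene. Friction and masses are not known exactly. Their poses are not given: they have to be found in the camera images.
- foil_plate: loose green well plate with a silver foil sheet on top, a solid block 116 long (its x) x 60 wide (its y) x 22 mm high, about 110 g; origin at the centre of its underside, z up
- rack1: loose purple reversible tube rack, a solid block 116 long (its x) x 60 wide (its y) x 22 mm thick (its z), about 110 g, both broad faces alike with dark round wells, either may face up; origin at the centre of the block, 11 mm from either face. May be absent (then None): two to four racks are present in a run
- rack2: loose purple reversible tube rack, a solid block 116 long (its x) x 60 wide (its y) x 22 mm thick (its z), about 110 g, both broad faces alike with dark round wells, either may face up; origin at the centre of the block, 11 mm from either face. May be absent (then None): two to four racks are present in a run
- rack3: loose purple reversible tube rack, a solid block 116 long (its x) x 60 wide (its y) x 22 mm thick (its z), about 110 g, both broad faces alike with dark round wells, either may face up; origin at the centre of the block, 11 mm from either face. May be absent (then None): two to four racks are present in a run
- rack4: loose purple reversible tube rack, a solid block 116 long (its x) x 60 wide (its y) x 22 mm thick (its z), about 110 g, both broad faces alike with dark round wells, either may face up; origin at the centre of the block, 11 mm from either face. May be absent (then None): two to four racks are present in a run
- chill_block: fixed bare aluminium block 160 (x) x 120 (y) x 10 mm high with a thin black outline, 120 x 64 mm, on its flat top; origin at the centre of its underside. The pile goes on it, long sides along its x
- block_top (a point): centre of the chill block's top face, 10 mm above the table
- press: fixed white bench press, base 220 (x) x 150 (y) x 14 mm; origin at the centre of its underside; -x is its front, where the operator stands, +x its rear with two hinge posts 92 mm high (x = +90, y = +-60 mm). On it a black rubber bed 130 (x) x 46 (y) mm, top 40 mm above the table, narrower than a plate so that fingers pass beside it
- press_bed (a point): centre of the bed's top face, 40 mm above the table, directly above the press's origin. The plate goes here with its x along the press's x
- press_hinge (a point): centre of the lever's hinge axis, which runs along the press's y; 90 mm behind the bed's centre (press +x) and 75 mm above the table
- press_lever (a joint): lever angle, rad. 0 = up at rest against its stop, leaning 0.1 rad rearward of vertical, bed open from above; grows as the bar is pulled to the front (press -x) and down; 1.67 = down at its stop, lever level. A spring returns it: about 2 N at the bar when up, about 11 N when down on a plate; let go, it flies back at several rad/s
- lever_bar (a point): middle of the red lever bar: round, 16 mm thick, 116 mm long along the press's y, 200 mm from the hinge axis, free in the middle between side arms 82 mm apart; 52 mm free between it and the white jaw panel (10 to 140 mm from the axis). At lever angle a it is at hinge + 0.2 m x (sin(0.1-a) along press x, cos(0.1-a) up). Grip from above, fingers closing along press x
- press_pad: black rubber pad, 100 x 50 mm, sprung (up to 8 mm) on the underside of the white jaw panel; it meets a 22 mm plate on the bed shortly before the lever's stop and bears on it with about 7 N at the stop; origin on the hinge axis
- tip_box: bystander: loose blue box of lime pipette tips, 115 x 75 x 60 mm; origin under its centre
- tube_rack: bystander: loose green tube rack 150 x 70 x 49 mm; origin under its centre
- beaker: bystander: loose glass beaker, 70 mm across, 75 mm high; origin under its centre
- reagent: bystander: loose bottle with blue cap, 60 mm across, 130 mm high; origin under its centre
- stock_jar: bystander: loose jar with red cap, 66 mm across, 90 mm high; origin under its centre
- timer: bystander: loose white timer 70 x 60 x 20 mm; origin under its centre
Things that resemble listed ones, but are neither listed nor needed, are in the scene too. What is meant by the foil_plate is not orange or yellow, and is the larger of those in its own colour.

How it is judged (in metres and radians):
On the way, in this order (a step that is already met when the one before it is completed fails the run):
1. the green plate stands released on the press's bed, centred within 12 mm and along the press within 0.15 rad, lever up (horizontal distance between foil_plate and press_bed below 0.012 m and angle between the x axis of foil_plate and the x axis of press, either way round below 0.15 rad and z of foil_plate in the frame of press_bed between -0.005 and 0.005 m and value of joint press_lever below 0.3 rad and contact force between the fingers and foil_plate below 0.3 N and linear speed of foil_plate below 0.02 m/s), for 0.2 s.
2. the lever is down at its stop (beyond 1.6 rad) with the pad bearing on the green plate, for half a second (value of joint press_lever above 1.6 rad and contact force between press_pad and foil_plate above 2 N), for 0.5 s.
3. the lever is back up (below 0.1 rad) with the green plate still on the bed (value of joint press_lever below 0.1 rad and horizontal distance between foil_plate and press_bed below 0.03 m), for 0.2 s.
At the end, for the whole second after the job is handed in: the green plate and all racks present lie flat and at rest in one pile on the chill block: each within 15 mm of the block's centre and 0.14 rad of its direction, any two within 7 mm and 0.09 rad of each other, the green plate above every rack; the lever up (below 0.1 rad) (value of joint press_lever below 0.1 rad and angle between the z axis of each of rack1, rack2, rack3, rack4, foil_plate and the z axis of chill_block, either way round below 0.06 rad and linear speed of each of rack1, rack2, rack3, rack4, foil_plate below 0.02 m/s and horizontal distance between each of rack1, rack2, rack3, rack4, foil_plate and block_top below 0.015 m and angle between the x axis of each of rack1, rack2, rack3, rack4, foil_plate and the x axis of chill_block, either way round below 0.14 rad and z of each of rack1, rack2, rack3, rack4 in the frame of block_top above 0.007 m and z of foil_plate in the frame of block_top above -0.004 m and horizontal distance between rack1 and rack2 below 0.007 m and angle between the x axis of rack1 and the x axis of rack2, either way round below 0.09 rad and horizontal distance between each of rack1, rack2 and rack3 below 0.007 m and angle between the x axis of each of rack1, rack2 and the x axis of rack3, either way round below 0.09 rad and horizontal distance between each of rack1, rack2, rack3 and rack4 below 0.007 m and angle between the x axis of each of rack1, rack2, rack3 and the x axis of rack4, either way round below 0.09 rad and horizontal distance between each of rack1, rack2, rack3, rack4 and foil_plate below 0.007 m and angle between the x axis of each of rack1, rack2, rack3, rack4 and the x axis of foil_plate, either way round below 0.09 rad and z of each of rack1, rack2, rack3, rack4 in the frame of foil_plate below -0.006 m); the robot touches nothing.
It fails at once if the lever flies back (faster than 1.5 rad/s upwards) (velocity of joint press_lever below -1.5 rad/s).
It fails at once if the green plate is tipped by more than 0.5 rad (angle between foil_plate's own z axis and vertical above 0.5 rad).
It fails at once if a bystander is moved by more than 40 mm or tipped (distance of any of tip_box, tube_rack, beaker, reagent, stock_jar, timer from where it was at the start of the episode above 0.04 m or angle between any of tip_box, tube_rack, beaker, reagent, stock_jar, timer's own z axis and vertical above 0.4 rad).
Of rack1, rack2, rack3, rack4 only 2 to 4 are there at a start; the rules pass over those that are not, and their reading is None.
At some moment in a run one of rack1, rack2, rack3, rack4 may be knocked a few centimetres aside while the robot is not near it.
It also fails if it takes over 210 s, if anything falls off the work surface, if the arm or the gripper's body presses on something with over 40 N, if the wrist force passes 120 N, or if a joint passes its speed limit or range.

## Working session

There is one attempt and no reset: what is moved stays moved. The work goes in short steps, Python scripts to look and compute and a shell command to move; the robot and the scene stay as the last step left them, time stands still between calls to the robot, and variables do not carry over. Pictures are saved under pics/ and viewed, at most 14 in all, crops included, and the job is handed in when it is done.

```bash
ls; mkdir -p pics
python3 - <<'E'
from plant import r, vision
import cv2,numpy as np
for n in("top","scene"):
    c=vision.capture(n); cv2.imwrite(f"pics/{n}0.png",c["frame"]); np.savez(f"{n}0.npz",**{k:c[k] for k in c})
    print(c["camera_matrix"],c["extrinsics"],c.keys())
print(r.get_state())
E
```

```text
pics
[[475.15775132   0.         269.94990146]
 [  0.         475.15775132 207.60580445]
 [  0.           0.           1.        ]] [[ 0.02722031 -0.99959928  0.007767   -0.07344743]
 [ 0.99673389  0.02773161  0.07584536 -0.53801485]
 [-0.07603036  0.0056771   0.99708934 -1.23467653]
 [ 0.          0.          0.          1.        ]] dict_keys(['frame', 'depth', 'camera_matrix', 'extrinsics'])
[[506.10678519   0.         287.17066817]
 [  0.         506.10678519 217.5659499 ]
 [  0.           0.           1.        ]] [[ 0.10482997  0.99440378  0.01310728  0.01988447]
 [-0.71244017  0.06589669  0.69863197  0.25070108]
 [ 0.69385855 -0.08257572  0.71536115 -1.65758854]
 [ 0.          0.          0.          1.        ]] dict_keys(['frame', 'depth', 'camera_matrix', 'extrinsics'])
{'time_s': 0.1, 'joints': array([-5.32215933e+01,  2.05863154e+01,  6.38578447e-01, -1.82231951e-02,
       -7.01348586e+01, -1.65068392e+01]), 'qd': array([ 0.098034  , -0.08170934,  0.03446739,  0.23922101,  0.02788963,
        0.04004161]), 'joint_torque': array([-1.26188821e-03, -5.84164310e+01,  2.93749791e+01,  7.01554924e+00,
        1.01432964e-02, -5.50372965e-05]), 'tcp_pos': array([ 0.2337062 , -0.63281834,  0.2477229 ]), 'eef_rot': array([ 1.79915941e+02, -7.04423017e-03, -1.59734632e+02]), 'contact_force': array([ 0.73635117, -0.42768543,  0.15868071]), 'moment': array([-0.02048231,  0.01377827,  0.01960784]), 'gripper_force': 0.0, 'gripper_width': 0.08766878894648124}
```

View pics/top0.png

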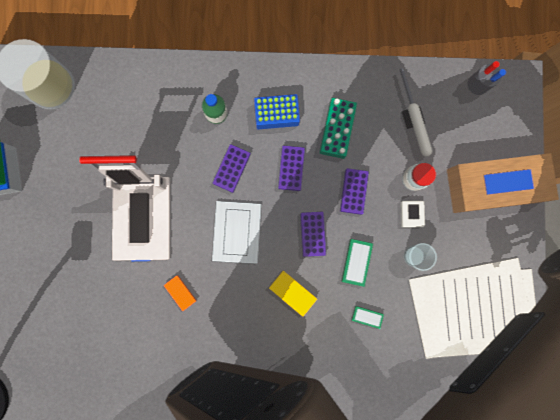

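View pics/scene0.png

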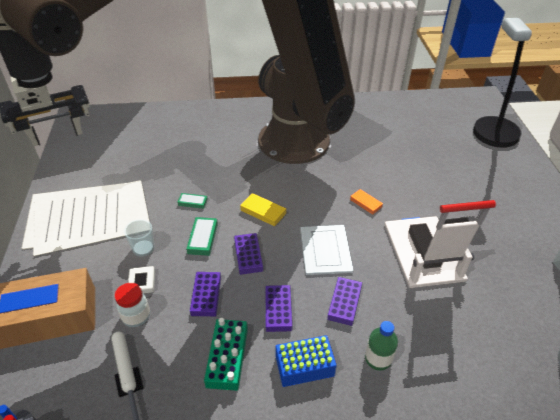

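The top view shows the following (image up is world +x, right is −y):
- **Racks:** four purple ones at (232,167), (291,167), (355,190) and (313,233).
- **Chill block:** (236,231), outline long side vertical in the picture.
- **Press:** (140,220), bed at (139,217), lever and hinge at the top of the picture, which is its rear.
- **Foil plate candidates:** the large green one at (357,263), a small green one at (367,317), yellow at (293,293) and orange at (180,292). The foil_plate is (357,263), as it is the larger of the two green ones.

```bash
cat > h.py <<'E'
import cv2,numpy as np
def ray(c,uv,z):
    K,E=np.array(c["camera_matrix"]),np.array(c["extrinsics"]);R,t=E[:3,:3],E[:3,3]
    uv=np.atleast_2d(uv).astype(float); o=-R.T@t
    d=np.c_[(uv[:,0]-K[0,2])/K[0,0],-(uv[:,1]-K[1,2])/K[1,1],-np.ones(len(uv))]@R
    return o+d*((z-o[2])/d[:,2])[:,None]
def world(c):
    K,E=np.array(c["camera_matrix"]),np.array(c["extrinsics"]);R,t=E[:3,:3],E[:3,3]
    D=c["depth"];v,u=np.mgrid[:D.shape[0],:D.shape[1]]
    p=np.stack([(u-K[0,2])/K[0,0]*D,-(v-K[1,2])/K[1,1]*D,-D],-1)
    return (p-t)@R
def blobs(c,lo,hi,z,amin=150,close=9):
    """colour mask -> hull corners cast on plane z -> (pixel, centre, long, short, yaw of long side deg)"""
    m=cv2.inRange(cv2.cvtColor(c["frame"],cv2.COLOR_BGR2HSV),lo,hi)
    if close: m=cv2.morphologyEx(m,cv2.MORPH_CLOSE,np.ones((close,close)))
    out=[];W=world(c)
    for k in cv2.findContours(m,cv2.RETR_EXTERNAL,cv2.CHAIN_APPROX_NONE)[0]:
        if cv2.contourArea(k)<amin: continue
        fm=np.zeros_like(m);cv2.drawContours(fm,[k],-1,1,-1)
        zz=W[...,2][(fm>0)&(c["depth"]>0)]
        P=ray(c,k[:,0,:],z)[:,:2]
        (cx,cy),(w,h),a=cv2.minAreaRect((P*1000).astype(np.float32))
        if w<h: a+=90;w,h=h,w
        out.append((k[:,0].mean(0).round(),np.round([cx,cy],1),round(w,1),round(h,1),round((a+90)%180-90,1),np.round(np.median(zz)*1000,1)))
    return out
PURPLE=((120,60,20),(155,255,255)); GREEN=((60,80,60),(90,255,255))
E
python3 - <<'E'
import numpy as np,cv2
from h import *
for n in("top","scene"):
    c=dict(np.load(n+"0.npz"))
    print(n)
    for nm,C,z in(("P",PURPLE,.022),("G",GREEN,.022),):
        for b in blobs(c,*C,z): print(nm,*b)
    W=world(c); ps=[(236,231),(140,205),(205,50),(313,233),(357,263),(120,250),(110,160)] if n=="top" else [(327,250),(440,240),(250,250),(202,235),(467,206)]
    for u,v in ps: print((u,v),W[v,u].round(4))
c=dict(np.load("top0.npz"));f=c["frame"]
a=cv2.resize(f[130:280,75:275],None,fx=4,fy=4,interpolation=cv2.INTER_CUBIC)
cv2.imwrite("pics/a.png",a)
b=cv2.resize(f[225:340,325:400],None,fx=5,fy=5,interpolation=cv2.INTER_CUBIC)
cv2.imwrite("pics/b.png",b)
E
```

```text
top
P [313. 234.] [ 474.5 -173.5] 116.5 61.7 4.7 22.6
P [354. 191.] [ 590.2 -279.9] 117.8 62.8 -6.4 22.2
P [291. 168.] [ 647.4 -112.1] 118.1 61.7 -3.8 21.9
P [231. 168.] [642.7  47.2] 118.0 61.7 -22.3 22.0
G [368. 317.] [ 262.  -319.7] 77.4 40.1 75.3 15.1
G [357. 262.] [ 402.7 -290.7] 115.5 61.2 -10.5 22.7
G [338. 128.] [ 759.3 -234.9] 157.6 71.9 -10.6 35.9
G [213. 106.] [806.8  99.9] 57.7 56.2 -69.4 90.9
(236, 231) [0.4759 0.0297 0.0094]
(140, 205) [0.5356 0.2784 0.0423]
(205, 50) [ 0.9718  0.132  -0.0011]
(313, 233) [ 0.4759 -0.1737  0.0213]
(357, 263) [ 0.4007 -0.2899  0.0256]
(120, 250) [0.4176 0.3321 0.0162]
(110, 160) [0.6109 0.2816 0.2819]
scene
P [278. 308.] [ 655.8 -110.4] 128.2 61.4 -4.3 23.2
P [344. 301.] [650.4  47.3] 129.6 61.5 -22.2 23.1
P [205. 294.] [ 598.4 -279. ] 130.3 64.0 -6.3 23.1
P [248. 254.] [ 483.  -172.1] 132.7 62.2 4.4 23.2
G [306. 355.] [781.9 -64.6] 102.5 61.9 -87.9 53.2
G [382. 342.] [770.  109.6] 65.0 59.0 -29.0 91.3
G [226. 354.] [ 761.4 -233. ] 166.6 75.7 -10.6 36.9
G [202. 236.] [ 411.7 -290. ] 132.1 63.0 -10.8 23.6
G [192. 200.] [ 275.1 -319.6] 78.4 51.2 75.7 15.8
(327, 250) [0.486  0.0325 0.0132]
(440, 240) [0.6096 0.2589 0.1662]
(250, 250) [ 0.4779 -0.1663  0.0255]
(202, 235) [ 0.4116 -0.2891  0.0225]
(467, 206) [0.6196 0.2864 0.2804]
```

View pics/a.png

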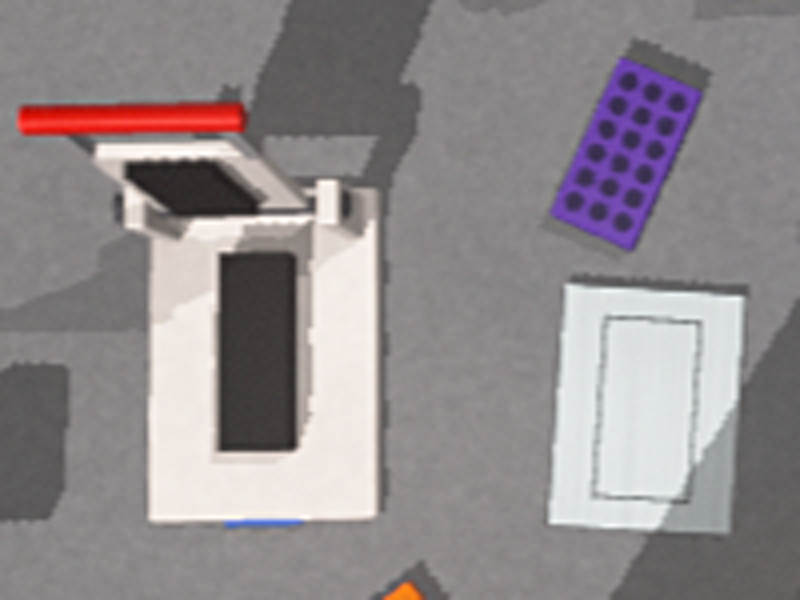

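View pics/b.png

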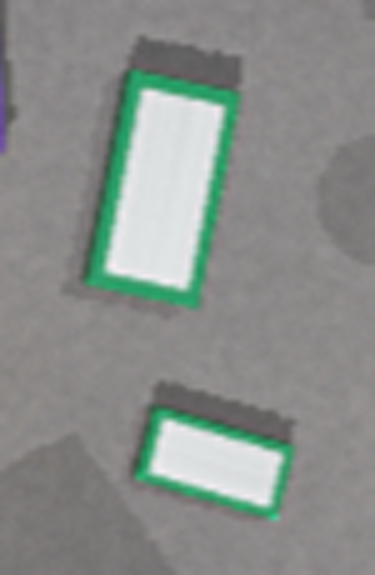

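Crop b confirms the full-size green plate (frame px (357,263), 116×61 mm measured), with the small decoy below it. In crop a the block outline has corners at about (607,317), (702,322), (690,502) and (594,497). The bed spans (220,252) to (296,450), and the base's front edge is at row 520.

Run:
```python
from h import *
c=dict(np.load("top0.npz"))
def px(L): return np.array(L)/4-0.375+[75,130]
def rect(n,L,z):
    P=ray(c,px(L),z)[:,:2]*1000;(a,b),(w,h),t=cv2.minAreaRect(P.astype(np.float32))
    if w<h:t+=90;w,h=h,w
    print(n,P.mean(0).round(1),np.round([w,h,(t+90)%180-90],1))
rect("outline",[(607,317),(702,322),(690,502),(594,497)],.010)
rect("block",[(568,283),(746,295),(729,534),(549,524)],.010)
rect("bed",[(220,252),(296,252),(296,450),(220,450)],.040)
print("base front L,R, right rear", (ray(c,px([(150,521),(378,519),(381,188)]),.014)*1000).round(1).tolist())
# bed by mask
W=world(c);g=c["frame"].max(2)
m=((g<75)&(W[...,2]>.034)&(W[...,2]<.048)).astype(np.uint8);m[:185]=0;m[:,:110]=0;m[:,175:]=0
k=max(cv2.findContours(m,cv2.RETR_EXTERNAL,cv2.CHAIN_APPROX_NONE)[0],key=cv2.contourArea)
print("bedmask",cv2.minAreaRect((ray(c,k[:,0],.04)[:,:2]*1000).astype(np.float32)))
# block mask by height, and outline pixels
hs=cv2.cvtColor(c["frame"],cv2.COLOR_BGR2HSV)
m=((W[...,2]>.004)&(W[...,2]<.016)).astype(np.uint8);m[:190]=0;m[270:]=0;m[:,:200]=0;m[:,272:]=0
k=max(cv2.findContours(m,cv2.RETR_EXTERNAL,cv2.CHAIN_APPROX_NONE)[0],key=cv2.contourArea)
print("blockmask",cv2.minAreaRect((ray(c,k[:,0],.01)[:,:2]*1000).astype(np.float32)))
for n in("top","scene"):
    c=dict(np.load(n+"0.npz"));W=world(c);hs=cv2.cvtColor(c["frame"],cv2.COLOR_BGR2HSV)
    m=((hs[...,0]<8)|(hs[...,0]>172))&(hs[...,1]>150)&(W[...,2]>.25)&(W[...,2]<.3)
    P=W[m]*1000;e=np.linalg.svd(P-P.mean(0),full_matrices=0)[2][0]
    print(n,"bar",P.mean(0).round(1),P.min(0).round(),P.max(0).round(),e.round(3),(P@e).ptp() if hasattr(P,'ptp') else np.ptp(P@e))
```

```text
outline [473.5  27.8] [120.2  63.5  -2.1]
block [474.   27.9] [160.4 119.   -2.4]
bed [503.8 279.8] [129.4  49.3   2.7]
base front L,R, right rear [[391.1, 352.1, 14.0], [396.5, 202.7, 14.0], [615.7, 210.2, 14.0]]
bedmask ((504.627685546875, 281.3618469238281), (125.29045867919922, 44.063621520996094), 2.8366639614105225)
blockmask ((472.99041748046875, 29.49567413330078), (128.5745086669922, 164.98886108398438), 86.05030822753906)
top bar [612.4 287.1 280.4] [603. 231. 270.] [622. 346. 286.] [-0.053  0.999  0.006] 114.72688936325366
scene bar [619.3 288.3 280.6] [608. 232. 270.] [627. 347. 287.] [ 0.041 -0.999 -0.006] 115.89093236112481
```

```bash
cat > go.py <<'E'
# python3 go.py X Y Z [YAW] (m, deg): turn units, then shift units in the turned tool frame
import sys,numpy as np
from plant import r
s=r.get_state();a=list(map(float,sys.argv[1:]));y0=s["eef_rot"][2]
y=a[3] if len(a)>3 else y0
d=np.array(a[:3])-s["tcp_pos"];t=np.radians(y)
w=-((y-y0+180)%360-180)/4
print("t",round(s["time_s"],1),"tcp",s["tcp_pos"].round(4),"rot",s["eef_rot"].round(2),"j",s["joints"].round(1),"w",round(s["gripper_width"],4),s["gripper_force"],"F",s["contact_force"].round(1))
print("turn",round(w,2),"shift",np.round([(d[0]*np.cos(t)+d[1]*np.sin(t))/.02,(d[0]*np.sin(t)-d[1]*np.cos(t))/.02,-d[2]/.02],2))
E
python3 -m pendant '[[[0,0,0,0,0,1,1],[0,0,0,0,0,1,1],[0,0,0,0,0,1,1],[0,0,0,0,0,1,1],[0,0,0,0,0,1,1],[0,0,0,0,0,1,1],[0,0,0,0,0,1,1],[0,0,0,0,0,0.7,1]]]'
python3 -m pendant '[[[-0.26,0.92,0.3,0,0,0,1],[-0.26,0.92,0.3,0,0,0,1],[-0.26,0.92,0.3,0,0,0,1],[-0.26,0.92,0.3,0,0,0,1],[-0.26,0.92,0.3,0,0,0,1],[-0.26,0.92,0.3,0,0,0,1],[-0.26,0.92,0.3,0,0,0,1],[-0.26,0.92,0.3,0,0,0,1]]]'
python3 -m pendant '[[[-0.26,0.92,0.3,0,0,0,1],[-0.26,0.92,0.3,0,0,0,1],[-0.26,0.92,0.3,0,0,0,1],[-0.26,0.92,0.3,0,0,0,1],[-0.26,0.92,0.3,0,0,0,1],[-0.26,0.92,0.3,0,0,0,1],[-0.26,0.92,0.3,0,0,0,1],[-0.26,0.92,0.3,0,0,0,1]]]'
python3 -m pendant '[[[-0.26,0.92,0.3,0,0,0,1],[-0.26,0.92,0.3,0,0,0,1],[-0.26,0.92,0.3,0,0,0,1],[-0.26,0.92,0.3,0,0,0,1],[0,0,0,0,0,0,1],[0,0,0,0,0,0,1],[0,0,0,0,0,0,1],[0,0,0,0,0,0,1]]]'
python3 go.py .4027 -.2907 .027 169.5
```

```text
time_s: 0.9
tcp_pos: [0.2337, -0.6329, 0.248]
eef_rot: [180.0, -0.0, 169.3]
contact_force: [-0.1, 0.4, 0.4]
gripper_width: 0.0876
gripper_force: 0.0
time_s: 1.7
tcp_pos: [0.3017, -0.4952, 0.2]
eef_rot: [180.0, -0.0, 169.5]
contact_force: [0.8, -0.7, 0.5]
gripper_width: 0.0877
gripper_force: 0.0
time_s: 2.5
tcp_pos: [0.3695, -0.3581, 0.1521]
eef_rot: [180.0, -0.0, 169.5]
contact_force: [0.3, 0.1, 1.1]
gripper_width: 0.0875
gripper_force: 0.0
time_s: 3.3
tcp_pos: [0.4032, -0.2909, 0.1287]
eef_rot: [-180.0, 0.0, 169.4]
contact_force: [-0.3, 0.7, 0.1]
gripper_width: 0.0879
gripper_force: 0.0
t 3.3 tcp [ 0.4032 -0.2909  0.1287] rot [-1.8000e+02  1.0000e-02  1.6943e+02] j [-13.1  10.5 -30.7   0.  -48.8 -87.5] w 0.0879 0.0 F [-0.3  0.7  0.1]
turn -0.02 shift [0.02 0.   5.09]
```

```bash
python3 -m pendant '[[[0,0,0.8,0,0,0,1],[0,0,0.8,0,0,0,1],[0,0,0.8,0,0,0,1],[0,0,0.8,0,0,0,1],[0,0,0.8,0,0,0,1],[0,0,0.8,0,0,0,1],[0,0,0.3,0,0,0,1],[0,0,0,0,0,0,1]]]' 25
python3 -m pendant '[[[0,0,0,0,0,0,-1],[0,0,0,0,0,0,-1],[0,0,0,0,0,0,-1],[0,0,0,0,0,0,-1],[0,0,0,0,0,0,-1],[0,0,0,0,0,0,-1],[0,0,0,0,0,0,-1],[0,0,0,0,0,0,-1]]]' 25
python3 -m pendant '[[[0,0,-0.5,0,0,0,-1],[0,0,-0.8,0,0,0,-1],[0,0,-0.8,0,0,0,-1],[0,0,-0.8,0,0,0,-1],[0,0,-0.8,0,0,0,-1],[0,0,-0.8,0,0,0,-1],[0,0,-0.5,0,0,0,-1],[0,0,0,0,0,0,-1]]]' 25
python3 -m pendant '[[[0,0,0,0,0,-0.8,-1],[0,0,0,0,0,-0.8,-1],[0,0,0,0,0,-0.8,-1],[0,0,0,0,0,-0.8,-1],[0,0,0,0,0,0,-1],[0,0,0,0,0,0,-1],[0,0,0,0,0,0,-1],[0,0,0,0,0,0,-1]]]' 25
python3 go.py .504 .281 .127 -177.7
python3 - <<'E'
from plant import vision
from h import *
c=vision.capture("top"); cv2.imwrite("pics/c.png",c["frame"])
W=world(c)
for nm,C,z in(("P",PURPLE,.022),("G",GREEN,.125)):
    for b in blobs(c,*C,z): print(nm,*b)
E
```

```text
time_s: 4.1
tcp_pos: [0.4027, -0.2906, 0.026]
eef_rot: [180.0, -0.1, 169.4]
contact_force: [-0.3, 0.1, -0.1]
gripper_width: 0.0877
gripper_force: 0.0
time_s: 4.9
tcp_pos: [0.4036, -0.2904, 0.027]
eef_rot: [-180.0, 0.0, 169.5]
contact_force: [-1.3, 1.2, 6.5]
gripper_width: 0.0598
gripper_force: 25.0
time_s: 5.7
tcp_pos: [0.404, -0.2906, 0.1281]
eef_rot: [-180.0, 0.2, 169.5]
contact_force: [1.1, -0.9, -1.7]
gripper_width: 0.0596
gripper_force: 25.0
time_s: 6.5
tcp_pos: [0.4033, -0.2904, 0.1264]
eef_rot: [180.0, -0.0, -177.8]
contact_force: [1.1, -0.2, -1.4]
gripper_width: 0.0596
gripper_force: 25.0
t 6.5 tcp [ 0.4033 -0.2904  0.1264] rot [ 1.7999e+02 -1.0000e-02 -1.7777e+02] j [-13.1  10.7 -30.9  -0.  -48.5 -74.7] w 0.0596 24.99864935874939 F [ 1.1 -0.2 -1.4]
turn -0.02 shift [-6.18 28.34 -0.03]
P [354. 191.] [ 590.1 -280.4] 117.5 62.4 -6.8 22.0
P [291. 168.] [ 647.4 -111.7] 118.3 61.2 -3.9 22.1
P [231. 168.] [642.7  47.2] 118.0 61.7 -22.3 21.9
G [367. 317.] [ 277.  -297.6] 71.0 36.8 75.3 15.3
G [338. 127.] [ 733.5 -219.6] 144.6 66.1 -10.4 35.9
G [213. 106.] [776.6  87.3] 52.9 52.3 -69.4 91.2
```

```bash
python3 -m pendant '[[[-0.19,0.88,0,0,0,0,-1],[-0.19,0.88,0,0,0,0,-1],[-0.19,0.88,0,0,0,0,-1],[-0.19,0.88,0,0,0,0,-1],[-0.19,0.88,0,0,0,0,-1],[-0.19,0.88,0,0,0,0,-1],[-0.19,0.88,0,0,0,0,-1],[-0.19,0.88,0,0,0,0,-1]]]' 25
python3 -m pendant '[[[-0.19,0.88,0,0,0,0,-1],[-0.19,0.88,0,0,0,0,-1],[-0.19,0.88,0,0,0,0,-1],[-0.19,0.88,0,0,0,0,-1],[-0.19,0.88,0,0,0,0,-1],[-0.19,0.88,0,0,0,0,-1],[-0.19,0.88,0,0,0,0,-1],[-0.19,0.88,0,0,0,0,-1]]]' 25
python3 -m pendant '[[[-0.19,0.88,0,0,0,0,-1],[-0.19,0.88,0,0,0,0,-1],[-0.19,0.88,0,0,0,0,-1],[-0.19,0.88,0,0,0,0,-1],[-0.19,0.88,0,0,0,0,-1],[-0.19,0.88,0,0,0,0,-1],[-0.19,0.88,0,0,0,0,-1],[-0.19,0.88,0,0,0,0,-1]]]' 25
python3 -m pendant '[[[-0.19,0.88,0,0,0,0,-1],[-0.19,0.88,0,0,0,0,-1],[-0.19,0.88,0,0,0,0,-1],[-0.19,0.88,0,0,0,0,-1],[-0.19,0.88,0,0,0,0,-1],[-0.19,0.88,0,0,0,0,-1],[-0.09,0.48,0,0,0,0,-1],[0,0,0,0,0,0,-1]]]' 25
python3 go.py .504 .281 .068 -177.7
python3 - <<'E'
from plant import vision
from h import *
c=vision.capture("scene"); cv2.imwrite("pics/d.png",cv2.resize(c["frame"][150:330,340:520],None,fx=3,fy=3))
for b in blobs(c,*GREEN,.125): print(*b)
E
```

```text
time_s: 7.35
tcp_pos: [0.4282, -0.1477, 0.1266]
eef_rot: [180.0, 0.0, -177.8]
contact_force: [-0.3, -0.2, -1.8]
gripper_width: 0.0598
gripper_force: 25.0
time_s: 8.15
tcp_pos: [0.453, -0.0058, 0.1267]
eef_rot: [180.0, 0.0, -177.8]
contact_force: [0.7, -0.1, -1.5]
gripper_width: 0.0596
gripper_force: 25.0
time_s: 8.95
tcp_pos: [0.4779, 0.1365, 0.1266]
eef_rot: [180.0, 0.0, -177.7]
contact_force: [-0.1, -0.8, -1.4]
gripper_width: 0.0601
gripper_force: 25.0
time_s: 9.75
tcp_pos: [0.4979, 0.2527, 0.1263]
eef_rot: [-180.0, -0.0, -177.7]
contact_force: [-0.2, -0.8, -0.5]
gripper_width: 0.0596
gripper_force: 25.0
t 9.8 tcp [0.4979 0.2527 0.1263] rot [-180.     -0.   -177.67] j [  47.    16.1  -23.4    0.   -50.6 -134.7] w 0.0596 24.99873161315918 F [-0.2 -0.8 -0.5]
turn 0.01 shift [-0.36  1.4   2.92]
[306. 353.] [836.2 -74.2] 93.4 57.8 -83.1 53.8
[382. 342.] [828.2  80.3] 59.1 54.5 -27.5 90.4
[226. 355.] [ 820.3 -226.5] 149.2 67.3 -10.1 37.0
[423. 229.] [524.7 249.1] 103.8 64.6 -1.6 120.6
[192. 200.] [ 384.8 -303.9] 69.2 45.9 75.7 15.7
```

View pics/d.png

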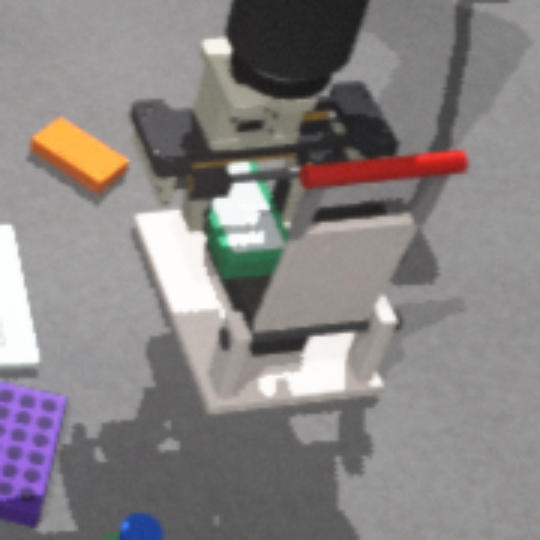

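The crop shows the plate held level at crop (245,225), above the bed and in front of the jaw panel, with the lever clear of it.

```bash
python3 -m pendant '[[[-0.18,0.7,0,0,0,0,-1],[-0.18,0.7,0,0,0,0,-1],[0,0,0,0,0,0,-1],[0,0,0.7,0,0,0,-1],[0,0,0.7,0,0,0,-1],[0,0,0.7,0,0,0,-1],[0,0,0.6,0,0,0,-1],[0,0,0,0,0,0,-1]]]' 25
python3 -m pendant '[[[0,0,0.1,0,0,0,-1],[0,0,0.1,0,0,0,-1],[0,0,0.05,0,0,0,-1],[0,0,0,0,0,0,-1],[0,0,0,0,0,0,1],[0,0,0,0,0,0,1],[0,0,0,0,0,0,1],[0,0,0,0,0,0,1]]]' 25
python3 go.py .504 .281 .30 -177.7
python3 -m pendant '[[[0,0,-0.4,0,0,0,1],[0,0,-0.8,0,0,0,1],[0,0,-1,0,0,0,1],[0,0,-1,0,0,0,1],[0,0,-1,0,0,0,1],[0,0,-1,0,0,0,1],[0,0,-1,0,0,0,1],[0,0,-1,0,0,0,1]]]'
python3 -m pendant '[[[0,0,-1,0,0,0,1],[0,0,-1,0,0,0,1],[0,0,-1,0,0,0,1],[0,0,-1,0,0,0,1],[0,0,-0.8,0,0,0,1],[0,0,0,0,0,0,1],[0,0,0,0,0,0,1],[0,0,0,0,0,0,1]]]'
python3 go.py .614 .2854 .33 -87.7
python3 - <<'E'
from plant import vision
from h import *
c=vision.capture("scene"); cv2.imwrite("pics/e.png",cv2.resize(c["frame"][150:330,340:520],None,fx=3,fy=3))
W=world(c)
for b in blobs(c,*GREEN,.062): print(*b)
c=vision.capture("top"); cv2.imwrite("pics/e2.png",c["frame"])
for b in blobs(c,*GREEN,.062): print(*b)
E
```

```text
time_s: 10.6
tcp_pos: [0.503, 0.2789, 0.0709]
eef_rot: [-179.9, -0.1, -177.8]
contact_force: [0.3, -0.2, -0.5]
gripper_width: 0.06
gripper_force: 25.0
time_s: 11.4
tcp_pos: [0.5039, 0.2797, 0.0677]
eef_rot: [180.0, 0.0, -177.7]
contact_force: [0.4, -0.2, -0.2]
gripper_width: 0.0848
gripper_force: 0.0
t 11.4 tcp [0.5039 0.2797 0.0677] rot [ 1.7999e+02  1.0000e-02 -1.7773e+02] j [  48.5   21.7  -24.5    0.   -43.9 -136.2] w 0.0848 0.0 F [ 0.4 -0.2 -0.2]
turn -0.01 shift [-1.000e-02  6.000e-02 -1.161e+01]
time_s: 12.2
tcp_pos: [0.5038, 0.2796, 0.2132]
eef_rot: [180.0, 0.0, -177.7]
contact_force: [0.2, -1.1, -1.2]
gripper_width: 0.0875
gripper_force: 0.0
time_s: 13.0
tcp_pos: [0.5034, 0.2794, 0.3069]
eef_rot: [-180.0, -0.1, -177.7]
contact_force: [0.1, 0.7, -0.7]
gripper_width: 0.0875
gripper_force: 0.0
t 13.0 tcp [0.5034 0.2794 0.3069] rot [-1.7997e+02 -6.0000e-02 -1.7773e+02] j [  48.5    9.4   -6.8   -0.   -73.9 -136.2] w 0.0875 0.0 F [ 0.1  0.7 -0.7]
turn -22.51 shift [-0.08 -5.54 -1.16]
[305. 354.] [801.3 -67.5] 99.3 61.9 -83.1 53.6
[382. 342.] [792.7  98.4] 62.4 57.2 -29.0 90.8
[226. 355.] [ 784.2 -230.7] 160.1 73.2 -10.5 37.0
[420. 232.] [509.3 276.8] 122.7 65.5 1.8 61.6
[192. 200.] [ 317.9 -313.4] 74.5 49.5 75.7 15.7
[368. 317.] [ 267.7 -311.1] 74.9 38.5 75.3 15.3
[142. 223.] [502.4 276. ] 115.9 59.4 0.1 60.5
[338. 128.] [ 749.2 -228.9] 152.4 69.9 -10.7 35.8
[214. 108.] [794.2  92.4] 69.1 57.2 46.4 90.3
```

View pics/e.png

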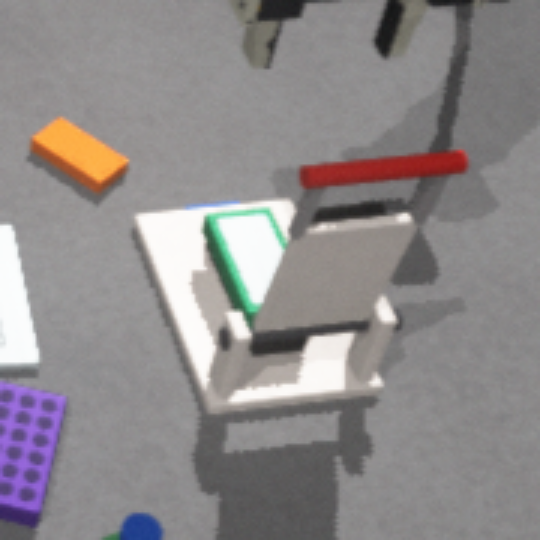

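The plate sits released on the bed (crop (245,260)), square and with its foil up. The lever is up, with the bar at crop (385,168).

```bash
python3 -m pendant '[[[0,0,-0.2,0,0,-1,1],[0,0,-0.2,0,0,-1,1],[0,0,-0.2,0,0,-1,1],[0,0,-0.2,0,0,-1,1],[0,0,-0.2,0,0,-1,1],[0,0,-0.2,0,0,-1,1],[0,0,0,0,0,-1,1],[0,0,0,0,0,-1,1]]]'
python3 -m pendant '[[[0,0,0,0,0,-1,1],[0,0,0,0,0,-1,1],[0,0,0,0,0,-1,1],[0,0,0,0,0,-1,1],[0,0,0,0,0,-1,1],[0,0,0,0,0,-1,1],[0,0,0,0,0,-1,1],[0,0,0,0,0,-1,1]]]'
python3 -m pendant '[[[0,0,0,0,0,-1,1],[0,0,0,0,0,-1,1],[0,0,0,0,0,-1,1],[0,0,0,0,0,-1,1],[0,0,0,0,0,-1,1],[0,0,0,0,0,-1,1],[0,0,0,0,0,-0.5,1],[0,0,0,0,0,0,1]]]'
python3 -m pendant '[[[0,-0.8,0,0,0,0,1],[0,-0.8,0,0,0,0,1],[0,-0.8,0,0,0,0,1],[0,-0.8,0,0,0,0,1],[0,-0.8,0,0,0,0,1],[0,-0.8,0,0,0,0,1],[0,-0.7,0,0,0,0,1],[0,0,0,0,0,0,1]]]'
python3 go.py .614 .2854 .277 -87.7
python3 - <<'E'
from plant import vision
from h import *
c=vision.capture("scene"); cv2.imwrite("pics/f.png",cv2.resize(c["frame"][130:310,370:550],None,fx=3,fy=3))
E
```

```text
time_s: 13.9
tcp_pos: [0.5037, 0.2796, 0.331]
eef_rot: [-180.0, -0.1, -145.6]
contact_force: [0.6, -0.3, 0.4]
gripper_width: 0.0879
gripper_force: 0.0
time_s: 14.7
tcp_pos: [0.5037, 0.2795, 0.3308]
eef_rot: [180.0, -0.1, -113.6]
contact_force: [-0.1, 0.0, -0.1]
gripper_width: 0.0878
gripper_force: 0.0
time_s: 15.5
tcp_pos: [0.5037, 0.2795, 0.3309]
eef_rot: [179.9, -0.0, -87.7]
contact_force: [0.3, 0.4, -0.8]
gripper_width: 0.0878
gripper_force: 0.0
time_s: 16.3
tcp_pos: [0.6148, 0.2838, 0.33]
eef_rot: [179.9, -0.1, -87.8]
contact_force: [0.5, 0.2, -1.4]
gripper_width: 0.0875
gripper_force: 0.0
t 16.3 tcp [0.6148 0.2838 0.33  ] rot [ 1.7991e+02 -8.0000e-02 -8.7850e+01] j [ 41.2  18.8   8.6   0.  -79.9 -39.1] w 0.0875 0.0 F [ 0.5  0.2 -1.4]
turn -0.04 shift [-0.08  0.04  2.65]
```

View pics/f.png

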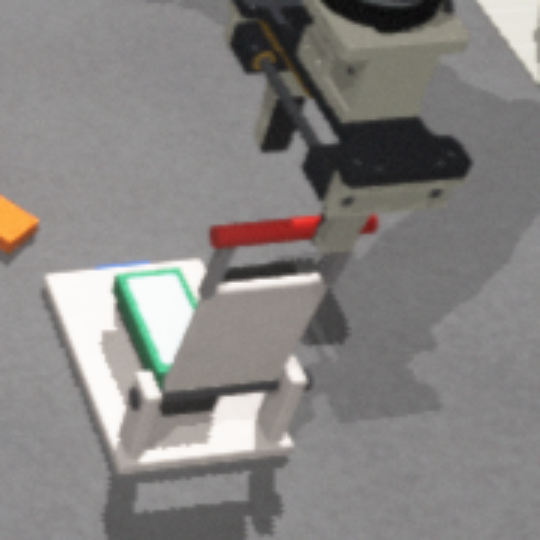

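The fingers straddle the red bar (crop (295,230)), front and rear, near its middle. Descending and gripping.

```bash
python3 -m pendant '[[[0,0,0.5,0,0,0,1],[0,0,0.5,0,0,0,1],[0,0,0.5,0,0,0,1],[0,0,0.5,0,0,0,1],[0,0,0.5,0,0,0,1],[0,0,0.2,0,0,0,1],[0,0,0,0,0,0,-1],[0,0,0,0,0,0,-1]]]' 40
python3 -m pendant '[[[0,0,0,0,0,0,-1],[0,0,0,0,0,0,-1],[0,0,0,0,0,0,-1],[0,0,0,0,0,0,-1],[0,0,0,0,0,0,-1],[0,0,0,0,0,0,-1],[0,0,0,0,0,0,-1],[0,0,0,0,0,0,-1]]]' 40
python3 go.py .614 .2854 .277 -87.7
```

```text
time_s: 17.15
tcp_pos: [0.6139, 0.2841, 0.2779]
eef_rot: [-180.0, 0.0, -87.7]
contact_force: [0.5, -0.4, -0.2]
gripper_width: 0.0769
gripper_force: 0.0
time_s: 17.95
tcp_pos: [0.614, 0.284, 0.2777]
eef_rot: [-180.0, 0.0, -87.7]
contact_force: [2.0, -0.4, -1.0]
gripper_width: 0.0148
gripper_force: 40.0
t 17.9 tcp [0.614  0.284  0.2777] rot [-179.96    0.    -87.73] j [ 41.3  19.8   3.4   0.  -73.5 -39. ] w 0.0148 40.007110834121704 F [ 2.  -0.4 -1. ]
turn -0.01 shift [-0.07 -0.    0.03]
```

Gripped: the 15 mm opening fits the 16 mm bar. Pulling along the arc.

```bash
python3 -m pendant '[[[0,0.5,-0.04,0,0,0,-1],[0,0.5,-0.01,0,0,0,-1],[0,1,0.05,0,0,0,-1],[0,0.99,0.15,0,0,0,-1],[0,0.97,0.25,0,0,0,-1],[0,0.94,0.34,0,0,0,-1],[0,0.90,0.44,0,0,0,-1],[0,0,0,0,0,0,-1]]]' 40
python3 go.py .594 .284 .277 -87.7
python3 -m pendant '[[[0,0.85,0.52,0,0,0,-1],[0,0.80,0.60,0,0,0,-1],[0,0.73,0.68,0,0,0,-1],[0,0.66,0.75,0,0,0,-1],[0,0.58,0.81,0,0,0,-1],[0,0.50,0.87,0,0,0,-1],[0,0.41,0.91,0,0,0,-1],[0,0,0,0,0,0,-1]]]' 40
python3 go.py .394 .284 .077 -87.7
```

```text
time_s: 18.75
tcp_pos: [0.4975, 0.2797, 0.2554]
eef_rot: [-179.8, 0.1, -87.7]
contact_force: [3.1, -2.1, 6.2]
gripper_width: 0.0152
gripper_force: 40.0
t 18.8 tcp [0.4975 0.2797 0.2554] rot [-1.7982e+02  1.1000e-01 -8.7660e+01] j [ 49.   10.4 -12.3   0.1 -67.1 -46.7] w 0.0152 39.99130368232727 F [ 3.1 -2.1  6.2]
turn 0.01 shift [-0.02 -4.83 -1.08]
time_s: 19.55
tcp_pos: [0.4087, 0.2768, 0.1513]
eef_rot: [-179.8, 0.1, -87.6]
contact_force: [5.8, -1.0, 5.8]
gripper_width: 0.0151
gripper_force: 40.0
t 19.6 tcp [0.4087 0.2768 0.1513] rot [-1.7983e+02  7.0000e-02 -8.7650e+01] j [ 57.1   8.5 -29.7   0.1 -51.6 -54.8] w 0.0151 39.99817728996277 F [ 5.8 -1.   5.8]
turn 0.01 shift [-0.39  0.72  3.71]
```

```bash
python3 -m pendant '[[[0,0.32,0.95,0,0,0,-1],[0,0.22,0.97,0,0,0,-1],[0,0.12,0.99,0,0,0,-1],[0,0.03,0.71,0,0,0,-1],[0,0,0.2,0,0,0,-1],[0,0,0,0,0,0,-1],[0,0,0,0,0,0,-1],[0,0,0,0,0,0,-1]]]' 40
python3 go.py .394 .277 .077 -87.7
python3 -m pendant '[[[0,0,0,0,0,0,-1],[0,0,0,0,0,0,-1],[0,0,0,0,0,0,-1],[0,0,0,0,0,0,-1],[0,0,0,0,0,0,-1],[0,0,0,0,0,0,-1],[0,0,0,0,0,0,-1],[0,0,0,0,0,0,-1]]]' 40
python3 - <<'E'
from plant import vision
from h import *
for n in("scene","top"):
    c=vision.capture(n)
    W=world(c);hs=cv2.cvtColor(c["frame"],cv2.COLOR_BGR2HSV)
    m=((hs[...,0]<8)|(hs[...,0]>172))&(hs[...,1]>150)&(W[...,1]>.2)&(W[...,1]<.36)&(W[...,2]>.03)&(W[...,0]<.7)
    P=W[m]*1000;print("bar",len(P),P.mean(0).round(1),P.min(0).round(),P.max(0).round())
    if n=="scene": cv2.imwrite("pics/g.png",cv2.resize(c["frame"][150:330,340:520],None,fx=3,fy=3))
E
```

```text
time_s: 20.35
tcp_pos: [0.395, 0.2763, 0.0761]
eef_rot: [-179.9, 0.1, -87.7]
contact_force: [1.7, -2.5, 11.7]
gripper_width: 0.0149
gripper_force: 40.0
t 20.4 tcp [0.395  0.2763 0.0761] rot [-1.7988e+02  6.0000e-02 -8.7670e+01] j [ 58.5  13.4 -36.    0.1 -40.5 -56.2] w 0.0149 40.0185227394104 F [ 1.7 -2.5 11.7]
turn 0.01 shift [-0.04  0.05 -0.05]
time_s: 21.15
tcp_pos: [0.395, 0.2763, 0.0761]
eef_rot: [-179.9, 0.1, -87.7]
contact_force: [1.8, -2.5, 11.1]
gripper_width: 0.0146
gripper_force: 40.0
bar 73 [400.6 245.7  81.9] [391. 222.  72.] [408. 267.  90.]
bar 84 [395.2 242.   82.4] [388. 221.  77.] [402. 269.  87.]
```

View pics/g.png

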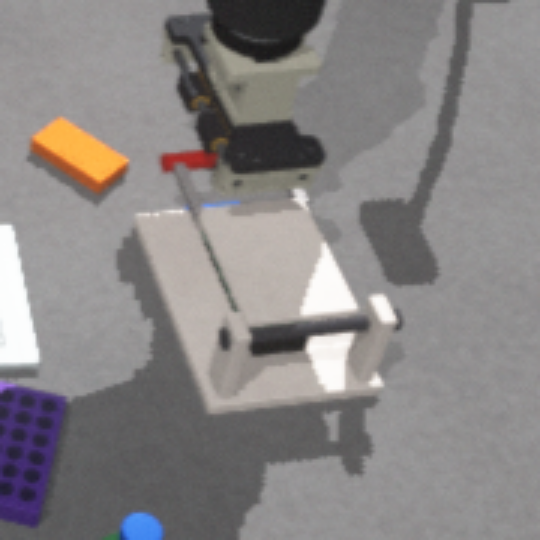

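The lever is level: the bar is at crop (188,160), height about 78 mm, and the jaw panel lies over the plate. I'll nudge it a little further to be sure it is at the stop, then hold.

```bash
python3 -m pendant '[[[0,0,0.1,0,0,0,-1],[0,0,0.1,0,0,0,-1],[0,0,0,0,0,0,-1],[0,0,0,0,0,0,-1],[0,0,0,0,0,0,-1],[0,0,0,0,0,0,-1],[0,0,0,0,0,0,-1],[0,0,0,0,0,0,-1]]]' 40
python3 -m pendant '[[[0,0,0,0,0,0,-1],[0,0,0,0,0,0,-1],[0,0,0,0,0,0,-1],[0,0,0,0,0,0,-1],[0,0,0,0,0,0,-1],[0,0,0,0,0,0,-1],[0,0,0,0,0,0,-1],[0,0,0,0,0,0,-1]]]' 40
python3 go.py .394 .277 .077 -87.7
```

```text
time_s: 22.05
tcp_pos: [0.3951, 0.2763, 0.0735]
eef_rot: [-179.8, 0.1, -87.6]
contact_force: [-5.3, -5.7, 29.5]
gripper_width: 0.0148
gripper_force: 40.0
time_s: 22.85
tcp_pos: [0.3951, 0.2763, 0.0735]
eef_rot: [-179.8, 0.1, -87.6]
contact_force: [-4.5, -5.3, 30.2]
gripper_width: 0.0144
gripper_force: 40.0
t 22.9 tcp [0.3951 0.2763 0.0735] rot [-1.7985e+02  8.0000e-02 -8.7640e+01] j [ 58.5  13.6 -36.2   0.1 -40.  -56.2] w 0.0144 40.019463300704956 F [-4.5 -5.3 30.2]
turn 0.02 shift [-0.04  0.05 -0.17]
```

```bash
python3 -m pendant '[[[0,0,-0.3,0,0,0,-1],[0,-0.01,-0.36,0,0,0,-1],[0,-0.02,-0.36,0,0,0,-1],[0,-0.06,-0.5,0,0,0,-1],[0,-0.06,-0.5,0,0,0,-1],[0,-0.11,-0.49,0,0,0,-1],[0,-0.11,-0.49,0,0,0,-1],[0,-0.16,-0.48,0,0,0,-1]]]' 40
python3 -m pendant '[[[0,-0.16,-0.48,0,0,0,-1],[0,-0.2,-0.46,0,0,0,-1],[0,-0.2,-0.46,0,0,0,-1],[0,-0.25,-0.44,0,0,0,-1],[0,-0.25,-0.44,0,0,0,-1],[0,-0.29,-0.41,0,0,0,-1],[0,-0.29,-0.41,0,0,0,-1],[0,-0.33,-0.38,0,0,0,-1]]]' 40
python3 -m pendant '[[[0,-0.33,-0.38,0,0,0,-1],[0,-0.37,-0.34,0,0,0,-1],[0,-0.37,-0.34,0,0,0,-1],[0,-0.4,-0.3,0,0,0,-1],[0,-0.4,-0.3,0,0,0,-1],[0,-0.43,-0.26,0,0,0,-1],[0,-0.43,-0.26,0,0,0,-1],[0,0,0,0,0,0,-1]]]' 40
python3 go.py .614 .2854 .277 -87.7
```

```text
time_s: 23.65
tcp_pos: [0.4072, 0.2769, 0.1422]
eef_rot: [-179.7, 0.1, -87.7]
contact_force: [17.1, -1.3, -2.2]
gripper_width: 0.0147
gripper_force: 40.0
time_s: 24.45
tcp_pos: [0.45, 0.2788, 0.2089]
eef_rot: [-179.5, 0.1, -87.8]
contact_force: [41.0, 3.1, -36.3]
gripper_width: 0.0145
gripper_force: 40.0
time_s: 25.25
tcp_pos: [0.5003, 0.2808, 0.2496]
eef_rot: [180.0, 0.0, -87.8]
contact_force: [19.0, 5.8, -28.1]
gripper_width: 0.0149
gripper_force: 39.9
t 25.2 tcp [0.5003 0.2808 0.2496] rot [ 1.7995e+02  3.0000e-02 -8.7830e+01] j [ 48.8  11.  -12.3  -0.1 -66.7 -46.6] w 0.0149 39.9481862783432 F [ 19.    5.8 -28.1]
turn -0.03 shift [-0.   -5.69 -1.37]
```

Radial strain has built up (about 34 N, pointing at the hinge), so I'll ease in toward the hinge.

```bash
python3 -m pendant '[[[0,-0.08,0.15,0,0,0,-1],[0,0,0,0,0,0,-1],[0,-0.45,-0.18,0,0,0,-1],[0,-0.45,-0.18,0,0,0,-1],[0,-0.47,-0.15,0,0,0,-1],[0,-0.47,-0.15,0,0,0,-1],[0,0,0,0,0,0,-1],[0,0,0,0,0,0,-1]]]' 40
python3 go.py .614 .2854 .277 -87.7
```

```text
time_s: 26.05
tcp_pos: [0.5376, 0.2819, 0.2643]
eef_rot: [-179.9, 0.1, -87.7]
contact_force: [0.5, 5.4, 2.1]
gripper_width: 0.0149
gripper_force: 40.0
t 26.1 tcp [0.5376 0.2819 0.2643] rot [-1.7993e+02  1.0000e-01 -8.7730e+01] j [ 46.1  13.6  -7.   -0.  -69.3 -43.8] w 0.0149 39.98658299446106 F [0.5 5.4 2.1]
turn -0.01 shift [-0.02 -3.83 -0.63]
```

```bash
python3 -m pendant '[[[0,-0.48,-0.14,0,0,0,-1],[0,-0.48,-0.14,0,0,0,-1],[0,-0.48,-0.11,0,0,0,-1],[0,-0.48,-0.11,0,0,0,-1],[0,-0.48,-0.06,0,0,0,-1],[0,-0.48,-0.04,0,0,0,-1],[0,-0.4,0,0,0,0,-1],[0,-0.2,0,0,0,0,-1]]]' 40
python3 -m pendant '[[[0,-0.15,0,0,0,0,-1],[0,-0.15,0.03,0,0,0,-1],[0,-0.05,0,0,0,0,-1],[0,0,0,0,0,0,-1],[0,0,0,0,0,0,-1],[0,0,0,0,0,0,-1],[0,0,0,0,0,0,-1],[0,0,0,0,0,0,-1]]]' 40
python3 go.py .614 .2854 .277 -87.7
```

```text
time_s: 26.85
tcp_pos: [0.6062, 0.2847, 0.2747]
eef_rot: [179.9, 0.1, -87.7]
contact_force: [-0.8, 4.8, -0.0]
gripper_width: 0.0146
gripper_force: 40.0
time_s: 27.65
tcp_pos: [0.6127, 0.2849, 0.2743]
eef_rot: [179.9, 0.1, -87.7]
contact_force: [-0.2, 6.2, -1.9]
gripper_width: 0.0143
gripper_force: 40.0
t 27.6 tcp [0.6127 0.2849 0.2743] rot [ 1.799e+02  6.000e-02 -8.771e+01] j [ 41.4  19.9   3.1  -0.1 -73.3 -39.1] w 0.0143 40.00255107879639 F [-0.2  6.2 -1.9]
turn -0.0 shift [-0.02 -0.07 -0.14]
```

```bash
python3 -m pendant '[[[0,-0.1,0,0,0,0,-1],[0,-0.1,0,0,0,0,-1],[0,0,0,0,0,0,-1],[0,0,0,0,0,0,1],[0,0,0,0,0,0,1],[0,0,0,0,0,0,1],[0,0,0,0,0,0,1],[0,0,0,0,0,0,1]]]' 40
python3 -m pendant '[[[0,0,-0.3,0,0,0,1],[0,0,-0.7,0,0,0,1],[0,0,-0.7,0,0,0,1],[0,0,-0.7,0,0,0,1],[0,0,-0.6,0,0,0,1],[0,0,0,0,0,1,1],[0,0,0,0,0,1,1],[0,0,0,0,0,1,1]]]' 40
python3 -m pendant '[[[0,0,0,0,0,1,1],[0,0,0,0,0,1,1],[0,0,0,0,0,1,1],[0,0,0,0,0,1,1],[0,0,0,0,0,1,1],[0,0,0,0,0,1,1],[0,0,0,0,0,1,1],[0,0,0,0,0,1,1]]]'
python3 -m pendant '[[[0,0,0,0,0,1,1],[0,0,0,0,0,1,1],[0,0,0,0,0,1,1],[0,0,0,0,0,1,1],[0,0,0,0,0,1,1],[0,0,0,0,0,1,1],[0,0,0,0,0,1,1],[0,0,0,0,0,1,1]]]'
python3 -m pendant '[[[0,0,0,0,0,1,1],[0,0,0,0,0,1,1],[0,0,0,0,0,1,1],[0,0,0,0,0,1,1],[0,0,0,0,0,1,1],[0,0,0,0,0,1,1],[0,0,0,0,0,1,1],[0,0,0,0,0,1,1]]]'
cat > look.py <<'E'
from plant import vision
from h import *
import sys
for n in("top","scene"):
    c=vision.capture(n); np.savez(n+"1.npz",**c)
    for nm,C,z in(("P",PURPLE,.022),("G",GREEN,.062)):
        for b in blobs(c,*C,z): print(n,nm,*b)
    W=world(c);hs=cv2.cvtColor(c["frame"],cv2.COLOR_BGR2HSV)
    m=((hs[...,0]<8)|(hs[...,0]>172))&(hs[...,1]>150)&(W[...,1]>.2)&(W[...,1]<.36)&(W[...,2]>.03)&(W[...,0]<.7)
    P=W[m]*1000
    if len(P):print("bar",len(P),P.mean(0).round(1))
E
python3 look.py; python3 go.py .6427 .0472 .1 -202.3
```

```text
time_s: 28.45
tcp_pos: [0.6171, 0.2838, 0.2752]
eef_rot: [180.0, -0.0, -87.7]
contact_force: [-0.0, -0.8, 0.5]
gripper_width: 0.0492
gripper_force: 0.0
time_s: 29.25
tcp_pos: [0.617, 0.2842, 0.3363]
eef_rot: [-180.0, 0.0, -99.9]
contact_force: [-0.5, -0.0, -0.2]
gripper_width: 0.0877
gripper_force: 0.0
time_s: 30.05
tcp_pos: [0.617, 0.2842, 0.3361]
eef_rot: [-180.0, 0.0, -131.9]
contact_force: [-0.1, -0.0, -0.6]
gripper_width: 0.0877
gripper_force: 0.0
time_s: 30.85
tcp_pos: [0.617, 0.2842, 0.3361]
eef_rot: [180.0, 0.0, -163.9]
contact_force: [0.4, -0.5, 0.0]
gripper_width: 0.0878
gripper_force: 0.0
time_s: 31.65
tcp_pos: [0.617, 0.2842, 0.3361]
eef_rot: [180.0, 0.0, 164.1]
contact_force: [0.1, -0.0, -0.7]
gripper_width: 0.0876
gripper_force: 0.0
top P [313. 234.] [ 474.5 -173.5] 116.7 61.8 4.2 22.3
top P [345. 189.] [ 595.1 -256.1] 117.5 62.3 -6.6 22.3
top P [291. 168.] [ 647.4 -112. ] 118.3 61.9 -3.9 22.0
top P [231. 168.] [642.5  47.1] 117.8 62.1 -22.3 22.0
top G [368. 317.] [ 267.7 -311.1] 74.9 38.7 75.3 15.0
top G [138. 217.] [502.3 277.3] 114.7 61.2 1.6 62.2
top G [338. 127.] [ 749.4 -228.9] 152.7 70.1 -10.6 36.0
top G [213. 106.] [796.2  95.4] 57.0 56.7 -61.1 93.5
scene P [278. 308.] [ 655.7 -110.4] 128.4 61.4 -4.3 23.2
scene P [344. 301.] [650.4  47.3] 129.6 61.5 -22.2 23.2
scene P [231. 275.] [ 544.3 -211.1] 283.2 118.9 -31.8 23.2
scene G [306. 353.] [801.3 -67.5] 99.3 61.9 -83.1 53.7
scene G [382. 342.] [793.1  98.2] 63.2 57.2 -29.0 90.6
scene G [226. 355.] [ 784.4 -230.8] 160.2 71.7 -9.9 36.9
scene G [420. 232.] [509.4 276.8] 122.4 65.5 1.8 62.3
scene G [192. 200.] [ 317.8 -313.3] 74.5 49.2 75.7 15.6
bar 374 [619.2 288.1 280.5]
t 31.8 tcp [0.617  0.2842 0.336 ] rot [1.7997e+02 2.0000e-02 1.6422e+02] j [  41.1   18.8    9.4    0.   -80.5 -146.9] w 0.0878 0.0 F [-1.4 -0.1  0.7]
turn 1.63 shift [ -5.69 -10.48  11.8 ]
```

The bar is back at its rest position and the plate is still on the bed. One rack has been knocked and is now at (595,−256) mm. Next is the rack at (642.5, 47).

```bash
python3 -m pendant '[[[0,0,0,0,0,0.82,1],[0,0,0,0,0,0.81,1],[-0.5,-0.92,0.5,0,0,0,1],[-0.5,-0.92,0.5,0,0,0,1],[-0.5,-0.92,0.5,0,0,0,1],[-0.5,-0.92,0.5,0,0,0,1],[-0.5,-0.92,0.5,0,0,0,1],[-0.5,-0.92,0.5,0,0,0,1]]]'
python3 -m pendant '[[[-0.5,-0.92,0.9,0,0,0,1],[-0.5,-0.92,0.9,0,0,0,1],[-0.5,-0.92,0.9,0,0,0,1],[-0.5,-0.92,0.9,0,0,0,1],[-0.5,-0.92,0.9,0,0,0,1],[-0.19,-0.36,1,0,0,0,1],[0,0,1,0,0,0,1],[0,0,1,0,0,0,1]]]'
python3 -m pendant '[[[0,0,0.5,0,0,0,1],[0,0,0.5,0,0,0,1],[0,0,0.5,0,0,0,1],[0,0,0,0,0,0,1],[0,0,0,0,0,0,1],[0,0,0,0,0,0,1],[0,0,0,0,0,0,1],[0,0,0,0,0,0,1]]]'
python3 go.py .6427 .0472 .027 -202.3
```

```text
time_s: 32.55
tcp_pos: [0.6308, 0.1575, 0.2745]
eef_rot: [180.0, 0.0, 157.8]
contact_force: [-0.0, 1.1, 0.6]
gripper_width: 0.0874
gripper_force: 0.0
time_s: 33.35
tcp_pos: [0.6428, 0.0454, 0.1242]
eef_rot: [180.0, 0.0, 157.7]
contact_force: [-0.0, -0.2, 0.4]
gripper_width: 0.0877
gripper_force: 0.0
time_s: 34.15
tcp_pos: [0.6431, 0.0472, 0.0957]
eef_rot: [180.0, 0.0, 157.8]
contact_force: [-0.4, 0.0, -0.5]
gripper_width: 0.0877
gripper_force: 0.0
t 34.1 tcp [0.6431 0.0472 0.0957] rot [1.7996e+02 4.0000e-02 1.5776e+02] j [  21.5   25.1  -13.9    0.   -50.9 -133.7] w 0.0877 0.0 F [-0.4  0.  -0.5]
turn 0.02 shift [ 0.02 -0.01  3.44]
```

```bash
python3 -m pendant '[[[0,0,0.7,0,0,0,1],[0,0,0.7,0,0,0,1],[0,0,0.7,0,0,0,1],[0,0,0.7,0,0,0,1],[0,0,0.5,0,0,0,1],[0,0,0.1,0,0,0,1],[0,0,0,0,0,0,1],[0,0,0,0,0,0,-1]]]' 25
python3 -m pendant '[[[0,0,0,0,0,0,-1],[0,0,0,0,0,0,-1],[0,0,0,0,0,0,-1],[0,0,0,0,0,0,-1],[0,0,0,0,0,0,-1],[0,0,-0.5,0,0,0,-1],[0,0,-0.8,0,0,0,-1],[0,0,-0.8,0,0,0,-1]]]' 25
python3 -m pendant '[[[0,0,-0.4,0,0,-1,-1],[0,0,0,0,0,-1,-1],[0,0,0,0,0,-1,-1],[0,0,0,0,0,-1,-1],[0,0,0,0,0,-1,-1],[0,0,0,0,0,0,-1],[0,0,0,0,0,0,-1],[0,0,0,0,0,0,-1]]]' 25
python3 go.py .4736 .0279 .037 -182.2
```

```text
time_s: 34.95
tcp_pos: [0.6433, 0.0472, 0.0276]
eef_rot: [180.0, 0.0, 157.8]
contact_force: [-0.4, 0.9, 0.2]
gripper_width: 0.0839
gripper_force: 0.0
time_s: 35.75
tcp_pos: [0.6425, 0.0469, 0.0697]
eef_rot: [-180.0, -0.0, 157.7]
contact_force: [0.4, -0.4, -0.1]
gripper_width: 0.0597
gripper_force: 25.0
time_s: 36.55
tcp_pos: [0.6428, 0.047, 0.0773]
eef_rot: [180.0, -0.0, 177.7]
contact_force: [-0.3, -0.3, -0.9]
gripper_width: 0.0597
gripper_force: 25.0
t 36.5 tcp [0.6428 0.047  0.0773] rot [180.    -0.   177.66] j [  21.5   26.3  -14.9   -0.   -48.9 -113.8] w 0.0597 24.999758899211884 F [-0.3 -0.3 -0.9]
turn -0.04 shift [ 8.42 -1.28  2.02]
```

```bash
python3 -m pendant '[[[0.5,-0.08,0,0,0,0,-1],[0.9,-0.13,0,0,0,0,-1],[0.9,-0.13,0,0,0,0,-1],[0.9,-0.13,0,0,0,0,-1],[0.9,-0.13,0,0,0,0,-1],[0.9,-0.13,0,0,0,0,-1],[0.9,-0.13,0,0,0,0,-1],[0.9,-0.13,0,0,0,0,-1]]]' 25
python3 -m pendant '[[[0.9,-0.14,0,0,0,0,-1],[0.7,-0.15,0,0,0,0,-1],[0,0,0,0,0,0,-1],[0,0,0.5,0,0,0,-1],[0,0,0.5,0,0,0,-1],[0,0,0.4,0,0,0,-1],[0,0,0,0,0,0,-1],[0,0,0,0,0,0,-1]]]' 25
python3 go.py .4736 .0279 .038 -182.2
```

```text
time_s: 37.35
tcp_pos: [0.5047, 0.0323, 0.0772]
eef_rot: [180.0, -0.0, 177.7]
contact_force: [0.5, -0.1, -1.0]
gripper_width: 0.0599
gripper_force: 25.0
time_s: 38.15
tcp_pos: [0.4739, 0.0279, 0.0485]
eef_rot: [-180.0, -0.1, 177.7]
contact_force: [-0.5, -0.8, -1.1]
gripper_width: 0.0596
gripper_force: 25.0
t 38.1 tcp [0.4739 0.0279 0.0485] rot [-1.7995e+02 -8.0000e-02  1.7774e+02] j [  27.2   15.5  -38.3    0.   -36.3 -119.5] w 0.0596 24.99979466199875 F [-0.5 -0.8 -1.1]
turn -0.01 shift [ 0.02 -0.    0.52]
```

```bash
python3 -m pendant '[[[0,0,0.25,0,0,0,-1],[0,0,0.25,0,0,0,-1],[0,0,0,0,0,0,-1],[0,0,0,0,0,0,1],[0,0,0,0,0,0,1],[0,0,0,0,0,0,1],[0,0,0,0,0,0,1],[0,0,0,0,0,0,1]]]' 25
python3 -m pendant '[[[0,0,-0.5,0,0,0,1],[0,0,-0.8,0,0,0,1],[0,0,-0.9,0,0,0,1],[0,0,-0.9,0,0,0,1],[0,0,-0.9,0,0,-0.85,1],[0,0,0,0,0,-0.8,1],[0,0,0,0,0,0,1],[0,0,0,0,0,0,1]]]'
python3 look.py; python3 go.py .4745 -.1735 .1 -175.6
python3 -c "
from h import *
for n in('top','scene'):
    for b in blobs(dict(np.load(n+'1.npz')),*PURPLE,.032): print(*b)"
```

```text
time_s: 38.95
tcp_pos: [0.4741, 0.0281, 0.0393]
eef_rot: [180.0, 0.0, 177.8]
contact_force: [-0.6, 1.4, -0.5]
gripper_width: 0.0865
gripper_force: 0.0
time_s: 39.75
tcp_pos: [0.4739, 0.028, 0.1195]
eef_rot: [180.0, 0.0, -175.7]
contact_force: [-0.5, -0.5, 0.3]
gripper_width: 0.088
gripper_force: 0.0
top P [313. 234.] [ 474.7 -173.4] 116.6 62.8 5.3 22.5
top P [345. 189.] [ 595.3 -256. ] 118.0 62.3 -6.4 22.3
top P [291. 168.] [ 647.5 -111.7] 118.0 61.2 -3.9 22.2
top G [367. 317.] [ 267.7 -311.1] 74.9 38.7 75.3 15.0
top G [137. 211.] [506.6 276.9] 107.0 61.1 2.7 61.3
top G [338. 128.] [ 749.3 -228.8] 152.4 69.7 -10.4 35.8
top G [214. 108.] [789.   94.9] 74.0 54.4 2.2 89.8
bar 383 [612.4 286.9 280.3]
scene P [278. 308.] [ 655.8 -110.4] 128.4 61.5 -4.3 23.2
scene P [231. 275.] [ 544.7 -210.5] 283.2 120.4 -31.8 23.3
scene P [325. 245.] [473.7  29. ] 133.0 62.1 -2.7 33.2
scene G [305. 354.] [801.3 -67.5] 99.3 61.9 -83.1 53.6
scene G [382. 342.] [792.5  98.1] 62.4 57.9 -29.0 90.9
scene G [226. 355.] [ 784.5 -230.5] 159.3 72.6 -10.1 36.9
scene G [420. 232.] [509.4 276.8] 122.4 65.5 1.8 61.9
scene G [192. 200.] [ 317.8 -313.2] 74.1 49.2 75.7 15.8
bar 370 [619.1 288.1 280.5]
t 39.9 tcp [0.4738 0.0279 0.119 ] rot [-1.7999e+02 -3.0000e-02 -1.7573e+02] j [  27.2    9.2  -34.    -0.   -46.8 -112.9] w 0.0878 0.0 F [-0.6  0.3 -0.3]
turn -0.03 shift [  0.74 -10.04   0.95]
[313. 234.] [ 474.4 -172.4] 115.7 62.3 5.3 22.5
[345. 189.] [ 594.1 -254.4] 117.0 61.8 -6.4 22.3
[291. 168.] [ 645.9 -111.2] 117.1 60.7 -3.9 22.2
[278. 308.] [ 662.6 -111. ] 127.1 60.9 -4.3 23.2
[231. 275.] [ 552.6 -210.1] 280.4 119.2 -31.8 23.3
[325. 245.] [482.3  26.9] 131.7 61.5 -2.7 33.2
```

```bash
python3 -m pendant '[[[0.1,-0.8,0,0,0,0,1],[0.1,-1,0,0,0,0,1],[0.1,-1,0,0,0,0,1],[0.1,-1,0,0,0,0,1],[0.1,-1,0,0,0,0,1],[0.1,-1,0,0,0,0,1],[0.1,-1,0,0,0,0,1],[0.04,-1,0,0,0,0,1]]]'
python3 -m pendant '[[[0,-1,0.4,0,0,0,1],[0,-1,0.4,0,0,0,1],[0,-0.24,0.4,0,0,0,1],[0,0,0.5,0,0,0,1],[0,0,0.5,0,0,0,1],[0,0,0,0,0,0,1],[0,0,0,0,0,0,1],[0,0,0,0,0,0,1]]]'
python3 go.py .4746 -.1735 .027 -175.5
```

```text
time_s: 40.65
tcp_pos: [0.4706, -0.1295, 0.1187]
eef_rot: [-180.0, -0.1, -175.7]
contact_force: [-0.1, 0.1, -0.0]
gripper_width: 0.0874
gripper_force: 0.0
time_s: 41.45
tcp_pos: [0.4749, -0.1728, 0.0755]
eef_rot: [-180.0, 0.0, -175.6]
contact_force: [-0.3, 0.1, 0.0]
gripper_width: 0.0874
gripper_force: 0.0
t 41.5 tcp [ 0.4749 -0.1728  0.0755] rot [-1.7999e+02  3.0000e-02 -1.7560e+02] j [  2.3  15.4 -33.1   0.  -41.5 -87.9] w 0.0874 0.0 F [-0.3  0.1  0. ]
turn -0.03 shift [ 0.02 -0.03  2.43]
```

```bash
python3 -m pendant '[[[0,0,0.7,0,0,0,1],[0,0,0.7,0,0,0,1],[0,0,0.6,0,0,0,1],[0,0,0.3,0,0,0,1],[0,0,0.1,0,0,0,1],[0,0,0,0,0,0,1],[0,0,0,0,0,0,-1],[0,0,0,0,0,0,-1]]]' 25
python3 -m pendant '[[[0,0,0,0,0,0,-1],[0,0,0,0,0,0,-1],[0,0,0,0,0,0,-1],[0,0,0,0,0,0,-1],[0,0,-0.5,0,0,0,-1],[0,0,-0.8,0,0,0,-1],[0,0,-0.8,0,0,0,-1],[0,0,-0.8,0,0,0,-1]]]' 25
python3 -m pendant '[[[0,0,-0.3,0,0,0.85,-1],[0,0,0,0,0,0.8,-1],[0,0,0,0,0,0,-1],[-0.1,0.5,0,0,0,0,-1],[0,1,0,0,0,0,-1],[0,1,0,0,0,0,-1],[0,1,0,0,0,0,-1],[0,1,0,0,0,0,-1]]]' 25
python3 go.py .4739 .0279 .06 -182.2
```

```text
time_s: 42.25
tcp_pos: [0.4749, -0.1733, 0.0276]
eef_rot: [-180.0, 0.1, -175.6]
contact_force: [-0.8, 0.2, -0.3]
gripper_width: 0.0766
gripper_force: 0.0
time_s: 43.05
tcp_pos: [0.4743, -0.1733, 0.0862]
eef_rot: [180.0, -0.0, -175.7]
contact_force: [0.0, -0.0, -1.8]
gripper_width: 0.0597
gripper_force: 25.0
time_s: 43.85
tcp_pos: [0.4799, -0.0823, 0.0911]
eef_rot: [-180.0, -0.0, 177.8]
contact_force: [-0.6, -0.6, -1.3]
gripper_width: 0.0594
gripper_force: 25.0
t 43.9 tcp [ 0.4799 -0.0823  0.0911] rot [-1.7999e+02 -3.0000e-02  1.7784e+02] j [  13.5   12.6  -34.4   -0.   -43.1 -105.6] w 0.0594 24.996970295906067 F [-0.6 -0.6 -1.3]
turn 0.01 shift [0.51 5.49 1.55]
```

```bash
python3 -m pendant '[[[0.1,1,0,0,0,0,-1],[0.1,1,0,0,0,0,-1],[0.1,1,0,0,0,0,-1],[0.1,1,0,0,0,0,-1],[0.1,0.9,0,0,0,0,-1],[0,0.4,0.3,0,0,0,-1],[0,0,0.4,0,0,0,-1],[0,0,0.3,0,0,0,-1]]]' 25
python3 -m pendant '[[[0,0,0,0,0,0,-1],[0,0,0,0,0,0,-1],[0,0,0,0,0,0,-1],[0,0,0,0,0,0,-1],[0,0,0,0,0,0,-1],[0,0,0,0,0,0,-1],[0,0,0,0,0,0,-1],[0,0,0,0,0,0,-1]]]' 25
python3 go.py .4739 .0279 .060 -182.2
```

```text
time_s: 44.65
tcp_pos: [0.4737, 0.0227, 0.0701]
eef_rot: [-180.0, -0.1, 177.8]
contact_force: [-0.4, 0.2, -0.9]
gripper_width: 0.0599
gripper_force: 25.0
time_s: 45.45
tcp_pos: [0.4742, 0.0229, 0.0712]
eef_rot: [180.0, 0.0, 177.8]
contact_force: [-0.1, -0.4, -0.6]
gripper_width: 0.0596
gripper_force: 25.0
t 45.5 tcp [0.4742 0.0229 0.0712] rot [180.     0.   177.75] j [  26.6   13.3  -37.    -0.   -39.6 -118.8] w 0.0596 24.997757971286774 F [-0.1 -0.4 -0.6]
turn -0.01 shift [0.02 0.25 0.56]
```

```bash
python3 -m pendant '[[[0.02,0.25,0,0,0,0,-1],[0,0,0.2,0,0,0,-1],[0,0,0.2,0,0,0,-1],[0,0,0.15,0,0,0,-1],[0,0,0,0,0,0,-1],[0,0,0,0,0,0,1],[0,0,0,0,0,0,1],[0,0,0,0,0,0,1]]]' 25
python3 go.py .4739 .0279 .060 -182.2
python3 -m pendant '[[[0,0,0,0,0,0,1],[0,0,0,0,0,0,1],[0,0,-0.4,0,0,0,1],[0,0,-0.6,0,0,0,1],[0,0,-0.8,0,0,0,1],[0,0,-0.8,0,0,0.42,1],[0,0,-0.2,0,0,0,1],[0,0,0,0,0,0,1]]]' 25
python3 look.py; python3 go.py .6474 -.1118 .09 -183.9
```

```text
time_s: 46.25
tcp_pos: [0.4741, 0.0279, 0.0603]
eef_rot: [180.0, 0.0, 177.7]
contact_force: [-0.4, -0.4, -0.4]
gripper_width: 0.0785
gripper_force: 0.0
t 46.2 tcp [0.4741 0.0279 0.0603] rot [1.7999e+02 2.0000e-02 1.7775e+02] j [  27.2   14.3  -37.7    0.   -38.  -119.4] w 0.0785 0.0 F [-0.4 -0.4 -0.4]
turn -0.01 shift [ 0.01 -0.    0.02]
time_s: 47.05
tcp_pos: [0.4744, 0.0281, 0.117]
eef_rot: [179.9, 0.1, 176.1]
contact_force: [0.3, -0.8, -0.1]
gripper_width: 0.0874
gripper_force: 0.0
top P [345. 189.] [ 595.1 -256. ] 117.7 62.0 -6.3 22.2
top P [291. 168.] [ 647.4 -111.7] 118.3 61.0 -3.9 22.1
top G [368. 317.] [ 267.7 -311.1] 74.9 38.5 75.3 15.2
top G [137. 211.] [506.6 276.9] 107.0 61.1 2.7 61.2
top G [338. 128.] [ 749.2 -228.8] 152.5 69.7 -10.4 35.9
top G [214. 108.] [789.   94.9] 74.0 54.4 2.2 90.1
bar 382 [612.4 287.1 280.3]
scene P [278. 308.] [ 655.8 -110.4] 128.3 61.4 -4.3 23.1
scene P [215. 295.] [ 603.7 -255. ] 129.5 63.2 -6.5 23.2
scene P [325. 242.] [462.9  31.8] 154.6 66.5 -3.1 54.8
scene G [306. 353.] [801.3 -67.5] 99.3 61.9 -83.1 53.9
scene G [382. 342.] [792.9  97.9] 63.2 57.9 -29.0 90.9
scene G [226. 355.] [ 784.5 -230.5] 159.3 72.6 -10.1 36.9
scene G [420. 232.] [509.5 276.6] 122.8 65.3 1.1 61.9
scene G [192. 200.] [ 317.6 -313.1] 74.1 48.9 75.8 15.8
bar 368 [619.3 288.  280.6]
t 47.1 tcp [0.4736 0.0278 0.1158] rot [-1.8000e+02 -2.0000e-02  1.7609e+02] j [  27.2    9.5  -34.2   -0.   -46.3 -121.1] w 0.0874 0.0 F [ 0.3  0.8 -1.1]
turn -0.0 shift [-9.14 -6.37  1.29]
```

```bash
python3 -m pendant '[[[-0.64,-0.47,0,0,0,0,1],[-0.9,-0.6,0,0,0,0,1],[-0.9,-0.6,0,0,0,0,1],[-0.9,-0.6,0,0,0,0,1],[-0.9,-0.6,0,0,0,0,1],[-0.9,-0.6,0,0,0,0,1],[-0.9,-0.6,0,0,0,0,1],[-0.9,-0.6,0,0,0,0,1]]]'
python3 -m pendant '[[[-0.9,-0.6,0.3,0,0,0,1],[-0.9,-0.6,0.3,0,0,0,1],[-0.4,-0.5,0.5,0,0,0,1],[0,0,0.6,0,0,0,1],[0,0,0.6,0,0,0,1],[0,0,0,0,0,0,1],[0,0,0,0,0,0,1],[0,0,0,0,0,0,1]]]'
python3 go.py .6474 -.1118 .0275 -183.9
```

```text
time_s: 47.95
tcp_pos: [0.6061, -0.0755, 0.1148]
eef_rot: [-180.0, -0.1, 176.1]
contact_force: [-0.7, -0.3, 0.4]
gripper_width: 0.0875
gripper_force: 0.0
time_s: 48.75
tcp_pos: [0.6479, -0.1112, 0.0709]
eef_rot: [180.0, 0.1, 176.1]
contact_force: [0.8, 0.1, 1.2]
gripper_width: 0.0879
gripper_force: 0.0
t 48.8 tcp [ 0.6479 -0.1112  0.0709] rot [1.8000e+02 6.0000e-02 1.7612e+02] j [   7.2   27.6  -13.5    0.   -48.8 -101.1] w 0.0879 0.0 F [0.8 0.1 1.2]
turn 0.01 shift [ 0.02 -0.03  2.17]
```

```bash
python3 -m pendant '[[[0,0,0.7,0,0,0,1],[0,0,0.7,0,0,0,1],[0,0,0.5,0,0,0,1],[0,0,0.2,0,0,0,1],[0,0,0.07,0,0,0,1],[0,0,0,0,0,0,1],[0,0,0,0,0,0,-1],[0,0,0,0,0,0,-1]]]' 25
python3 -m pendant '[[[0,0,0,0,0,0,-1],[0,0,0,0,0,0,-1],[0,0,0,0,0,0,-1],[0,0,0,0,0,0,-1],[0,0,-0.5,0,0,0,-1],[0,0,-0.8,0,0,0,-1],[0,0,-0.8,0,0,0,-1],[0,0,-0.8,0,0,0,-1]]]' 25
python3 -m pendant '[[[0,0,-0.8,0,0,-0.42,-1],[0,0,-0.3,0,0,0,-1],[0.4,0.3,0,0,0,0,-1],[0.9,0.7,0,0,0,0,-1],[0.9,0.7,0,0,0,0,-1],[0.9,0.7,0,0,0,0,-1],[0.9,0.7,0,0,0,0,-1],[0.9,0.7,0,0,0,0,-1]]]' 25
python3 -m pendant '[[[0.9,0.7,0,0,0,0,-1],[0.9,0.7,0,0,0,0,-1],[0.5,0.4,0,0,0,0,-1],[0.3,0.2,0,0,0,0,-1],[0,0,0,0,0,0,-1],[0,0,0,0,0,0,-1],[0,0,0,0,0,0,-1],[0,0,0,0,0,0,-1]]]' 25
python3 go.py .4739 .0279 .082 -182.2
```

```text
time_s: 49.55
tcp_pos: [0.648, -0.1117, 0.0273]
eef_rot: [180.0, 0.1, 176.1]
contact_force: [-1.2, -0.3, -0.3]
gripper_width: 0.077
gripper_force: 0.0
time_s: 50.35
tcp_pos: [0.6475, -0.1118, 0.0857]
eef_rot: [-180.0, -0.0, 176.1]
contact_force: [0.7, 0.6, -2.3]
gripper_width: 0.0599
gripper_force: 25.0
time_s: 51.15
tcp_pos: [0.5506, -0.0313, 0.1057]
eef_rot: [-180.0, -0.1, 177.7]
contact_force: [-0.0, 0.6, -0.9]
gripper_width: 0.0598
gripper_force: 25.0
time_s: 51.95
tcp_pos: [0.5027, 0.0097, 0.1065]
eef_rot: [-180.0, -0.0, 177.7]
contact_force: [0.3, -0.3, -2.2]
gripper_width: 0.0599
gripper_force: 25.0
t 52.0 tcp [0.5027 0.0097 0.1065] rot [-1.7999e+02 -1.0000e-02  1.7771e+02] j [  23.5   12.7  -31.5    0.   -45.8 -115.8] w 0.0599 24.999452233314514 F [ 0.3 -0.3 -2.2]
turn -0.02 shift [1.47 0.85 1.23]
```

```bash
python3 -m pendant '[[[0.5,0.3,0,0,0,0,-1],[0.5,0.3,0,0,0,0,-1],[0.47,0.25,0,0,0,0,-1],[0,0,0,0,0,0,-1],[0,0,0.4,0,0,0,-1],[0,0,0.3,0,0,0,-1],[0,0,0,0,0,0,-1],[0,0,0,0,0,0,-1]]]' 25
python3 go.py .4740 .0279 .082 -182.2
python3 -m pendant '[[[0,0,0.2,0,0,0,-1],[0,0,0.2,0,0,0,-1],[0,0,0.1,0,0,0,-1],[0,0,0,0,0,0,-1],[0,0,0,0,0,0,1],[0,0,0,0,0,0,1],[0,0,0,0,0,0,1],[0,0,0,0,0,0,1]]]' 25
python3 go.py .4740 .0279 .082 -182.2
python3 -m pendant '[[[0,0,0,0,0,0,1],[0,0,-0.4,0,0,0,1],[0,0,-0.6,0,0,0,1],[0,0,-0.8,0,0,0,1],[0,0,-0.8,0,0,0.55,1],[0,0,-0.4,0,0,0.5,1],[0,0,0,0,0,0,1],[0,0,0,0,0,0,1]]]' 25
python3 look.py|grep -v G; python3 go.py .5951 -.256 .12 -186.4
```

```text
time_s: 52.75
tcp_pos: [0.4735, 0.028, 0.0923]
eef_rot: [-180.0, -0.1, 177.7]
contact_force: [-0.1, 0.1, -0.8]
gripper_width: 0.06
gripper_force: 25.0
t 52.8 tcp [0.4735 0.028  0.0923] rot [-1.7997e+02 -5.0000e-02  1.7774e+02] j [  27.2   11.4  -35.8    0.   -42.9 -119.5] w 0.06 24.99926894903183 F [-0.1  0.1 -0.8]
turn -0.02 shift [-0.02 -0.    0.52]
time_s: 53.55
tcp_pos: [0.4737, 0.0283, 0.083]
eef_rot: [180.0, 0.0, 177.8]
contact_force: [0.8, 0.5, 0.0]
gripper_width: 0.0847
gripper_force: 0.0
t 53.5 tcp [0.4737 0.0283 0.083 ] rot [1.7999e+02 2.0000e-02 1.7775e+02] j [  27.3   12.2  -36.4    0.   -41.4 -119.5] w 0.0847 0.0 F [0.8 0.5 0. ]
turn -0.01 shift [-0.01 -0.02  0.05]
time_s: 54.35
tcp_pos: [0.4735, 0.0282, 0.1429]
eef_rot: [180.0, 0.0, 173.6]
contact_force: [0.1, -0.5, 0.1]
gripper_width: 0.0878
gripper_force: 0.0
top P [345. 189.] [ 595.3 -256.2] 117.9 62.3 -6.6 22.2
bar 387 [612.4 287.3 280.2]
scene P [216. 295.] [ 603.7 -255. ] 129.5 63.2 -6.5 23.3
scene P [326. 239.] [451.9  34.7] 176.7 71.9 -3.6 76.0
bar 373 [619.2 287.8 280.5]
t 54.5 tcp [0.4732 0.0281 0.1424] rot [-1.7998e+02 -4.0000e-02  1.7359e+02] j [  27.3    7.4  -32.4   -0.   -50.2 -123.7] w 0.0877 0.0 F [-0.5 -0.  -0.2]
turn -0.0 shift [ -7.64 -13.44   1.12]
```

```bash
python3 -m pendant '[[[-0.48,-0.84,0,0,0,0,1],[-0.48,-0.84,0,0,0,0,1],[-0.48,-0.84,0,0,0,0,1],[-0.48,-0.84,0,0,0,0,1],[-0.48,-0.84,0,0,0,0,1],[-0.48,-0.84,0,0,0,0,1],[-0.48,-0.84,0,0,0,0,1],[-0.48,-0.84,0,0,0,0,1]]]'
python3 -m pendant '[[[-0.48,-0.84,0,0,0,0,1],[-0.48,-0.84,0.2,0,0,0,1],[-0.48,-0.84,0.3,0,0,0,1],[-0.48,-0.84,0.5,0,0,0,1],[-0.48,-0.84,0.6,0,0,0,1],[-0.48,-0.84,0.6,0,0,0,1],[-0.48,-0.84,0.7,0,0,0,1],[-0.44,-0.84,0.7,0,0,0,1]]]'
python3 -m pendant '[[[0,0,0,0,0,0,1],[0,0,0,0,0,0,1],[0,0,0,0,0,0,1],[0,0,0,0,0,0,1],[0,0,0,0,0,0,1],[0,0,0,0,0,0,1],[0,0,0,0,0,0,1],[0,0,0,0,0,0,1]]]'
python3 go.py .5952 -.256 .0275 -186.5
```

```text
time_s: 55.25
tcp_pos: [0.5347, -0.1148, 0.1419]
eef_rot: [-180.0, -0.1, 173.6]
contact_force: [0.4, -0.2, 0.7]
gripper_width: 0.0878
gripper_force: 0.0
time_s: 56.05
tcp_pos: [0.5951, -0.2568, 0.0692]
eef_rot: [180.0, -0.1, 173.6]
contact_force: [-0.6, 1.1, -0.1]
gripper_width: 0.0877
gripper_force: 0.0
time_s: 56.85
tcp_pos: [0.5953, -0.2559, 0.071]
eef_rot: [180.0, 0.0, 173.6]
contact_force: [-0.7, -0.4, -0.7]
gripper_width: 0.0877
gripper_force: 0.0
t 56.9 tcp [ 0.5953 -0.2559  0.071 ] rot [1.8000e+02 2.0000e-02 1.7356e+02] j [ -6.   26.9 -14.7  -0.  -48.3 -90.4] w 0.0877 0.0 F [-0.7 -0.4 -0.7]
turn 0.02 shift [ 0.   -0.    2.17]
```

```bash
python3 -m pendant '[[[0,0,0.7,0,0,0,1],[0,0,0.7,0,0,0,1],[0,0,0.5,0,0,0,1],[0,0,0.2,0,0,0,1],[0,0,0.07,0,0,0,1],[0,0,0,0,0,0,1],[0,0,0,0,0,0,-1],[0,0,0,0,0,0,-1]]]' 25
python3 -m pendant '[[[0,0,0,0,0,0,-1],[0,0,0,0,0,0,-1],[0,0,0,0,0,0,-1],[0,0,0,0,0,0,-1],[0,0,-0.5,0,0,0,-1],[0,0,-0.8,0,0,0,-1],[0,0,-0.8,0,0,0,-1],[0,0,-0.8,0,0,0,-1]]]' 25
python3 -m pendant '[[[0,0,-0.8,0,0,-0.55,-1],[0,0,-0.8,0,0,-0.5,-1],[0,0,-0.5,0,0,0,-1],[0.2,0.4,0,0,0,0,-1],[0.41,0.87,0,0,0,0,-1],[0.41,0.87,0,0,0,0,-1],[0.41,0.87,0,0,0,0,-1],[0.41,0.87,0,0,0,0,-1]]]' 25
python3 -m pendant '[[[0.41,0.87,0,0,0,0,-1],[0.41,0.87,0,0,0,0,-1],[0.41,0.87,0,0,0,0,-1],[0.41,0.87,0,0,0,0,-1],[0.41,0.87,0,0,0,0,-1],[0.41,0.87,0,0,0,0,-1],[0.41,0.87,0,0,0,0,-1],[0.41,0.87,0,0,0,0,-1]]]' 25
python3 -m pendant '[[[0.41,0.87,0,0,0,0,-1],[0.41,0.87,0,0,0,0,-1],[0.2,0.4,0,0,0,0,-1],[0.1,0.2,0,0,0,0,-1],[0,0,0,0,0,0,-1],[0,0,0,0,0,0,-1],[0,0,0,0,0,0,-1],[0,0,0,0,0,0,-1]]]' 25
python3 go.py .4739 .0280 .104 -182.2
```

```text
time_s: 57.65
tcp_pos: [0.5956, -0.2561, 0.0279]
eef_rot: [-180.0, 0.1, 173.6]
contact_force: [0.8, 0.1, -0.2]
gripper_width: 0.0766
gripper_force: 0.0
time_s: 58.45
tcp_pos: [0.5951, -0.256, 0.0863]
eef_rot: [180.0, -0.0, 173.5]
contact_force: [0.7, 1.2, -2.7]
gripper_width: 0.0595
gripper_force: 25.0
time_s: 59.25
tcp_pos: [0.5602, -0.1759, 0.1264]
eef_rot: [180.0, -0.1, 177.7]
contact_force: [0.5, -0.2, -1.0]
gripper_width: 0.0597
gripper_force: 25.0
time_s: 60.05
tcp_pos: [0.5, -0.0345, 0.1266]
eef_rot: [-180.0, -0.1, 177.7]
contact_force: [0.4, -0.9, -0.7]
gripper_width: 0.0598
gripper_force: 25.0
time_s: 60.85
tcp_pos: [0.481, 0.0118, 0.1272]
eef_rot: [-180.0, -0.0, 177.7]
contact_force: [-0.1, -0.6, -2.0]
gripper_width: 0.0596
gripper_force: 25.0
t 60.9 tcp [0.481  0.0118 0.1272] rot [-1.7999e+02 -1.0000e-02  1.7770e+02] j [  24.9    9.2  -32.7   -0.   -48.1 -117.2] w 0.0596 24.99967396259308 F [-0.1 -0.6 -2. ]
turn -0.02 shift [0.38 0.8  1.16]
```

```bash
python3 -m pendant '[[[0.2,0.4,0,0,0,0,-1],[0.18,0.4,0,0,0,0,-1],[0,0,0,0,0,0,-1],[0,0,0.3,0,0,0,-1],[0,0,0.3,0,0,0,-1],[0,0,0,0,0,0,-1],[0,0,0,0,0,0,-1],[0,0,0,0,0,0,-1]]]' 25
python3 go.py .4739 .0280 .104 -182.2
python3 -m pendant '[[[0,0,0.2,0,0,0,-1],[0,0,0.2,0,0,0,-1],[0,0,0.14,0,0,0,-1],[0,0,0,0,0,0,-1],[0,0,0,0,0,0,1],[0,0,0,0,0,0,1],[0,0,0,0,0,0,1],[0,0,0,0,0,0,1]]]' 25
python3 go.py .4739 .0280 .104 -182.2
python3 -m pendant '[[[0,0,0,0,0,0,1],[0,0,-0.4,0,0,0,1],[0,0,-0.6,0,0,0,1],[0,0,-0.8,0,0,0,1],[0,0,-0.8,0,0,-0.55,1],[0,0,-0.8,0,0,-0.55,1],[0,0,0,0,0,0,1],[0,0,0,0,0,0,1]]]' 25
python3 look.py; python3 go.py .503 .278 .17 -177.8
```

```text
time_s: 61.65
tcp_pos: [0.474, 0.0284, 0.1153]
eef_rot: [-180.0, -0.0, 177.7]
contact_force: [0.1, 0.8, -1.2]
gripper_width: 0.0591
gripper_force: 25.0
t 61.6 tcp [0.474  0.0284 0.1153] rot [-179.99   -0.    177.74] j [  27.3    9.5  -34.2    0.   -46.2 -119.5] w 0.0591 24.999656975269318 F [ 0.1  0.8 -1.2]
turn -0.01 shift [ 0.   -0.02  0.57]
time_s: 62.45
tcp_pos: [0.4741, 0.0286, 0.1047]
eef_rot: [180.0, 0.0, 177.8]
contact_force: [0.4, -0.2, 0.2]
gripper_width: 0.085
gripper_force: 0.0
t 62.5 tcp [0.4741 0.0286 0.1047] rot [1.7999e+02 2.0000e-02 1.7776e+02] j [  27.3   10.4  -35.     0.   -44.6 -119.5] w 0.085 0.0 F [ 0.4 -0.2  0.2]
turn -0.01 shift [ 0.01 -0.03  0.04]
time_s: 63.25
tcp_pos: [0.474, 0.0286, 0.173]
eef_rot: [180.0, 0.1, -177.9]
contact_force: [-1.1, 0.2, -0.4]
gripper_width: 0.0875
gripper_force: 0.0
top G [367. 317.] [ 267.9 -311.1] 75.1 38.7 75.0 15.1
top G [137. 209.] [514.2 277.3] 91.8 61.1 2.7 61.1
top G [338. 127.] [ 749.4 -228.8] 152.5 69.7 -10.4 35.8
top G [214. 108.] [794.2  92.4] 69.1 57.2 46.4 90.2
bar 385 [612.4 287.2 280.3]
scene P [326. 236.] [440.2  37.7] 200.1 76.5 -4.6 97.1
scene G [305. 354.] [801.3 -67.5] 99.3 61.9 -83.1 53.7
scene G [382. 342.] [792.8  98.4] 63.3 57.2 -27.5 91.0
scene G [226. 355.] [ 784.3 -230.9] 159.8 73.2 -10.2 36.8
scene G [420. 232.] [509.5 276.6] 122.8 65.3 1.1 62.3
scene G [192. 200.] [ 317.8 -313.2] 74.1 49.3 75.8 15.9
bar 372 [619.1 288.2 280.4]
t 63.4 tcp [0.4735 0.0284 0.1722] rot [-1.7999e+02 -4.0000e-02 -1.7789e+02] j [  27.3    5.4  -30.1   -0.   -54.5 -115.2] w 0.0877 0.0 F [ 0.3 -0.5 -0.2]
turn -0.02 shift [-1.95 12.41  0.11]
```

```bash
python3 -m pendant '[[[-0.14,0.89,0,0,0,0,1],[-0.14,0.89,0,0,0,0,1],[-0.14,0.89,0,0,0,0,1],[-0.14,0.89,0,0,0,0,1],[-0.14,0.89,0,0,0,0,1],[-0.14,0.89,0,0,0,0,1],[-0.14,0.89,0,0,0,0,1],[-0.14,0.89,0,0,0,0,1]]]'
python3 -m pendant '[[[-0.14,0.89,0,0,0,0,1],[-0.14,0.89,0,0,0,0,1],[-0.14,0.89,0.3,0,0,0,1],[-0.14,0.89,0.5,0,0,0,1],[-0.14,0.89,0.7,0,0,0,1],[-0.14,0.8,0.7,0,0,0,1],[0,0,0.7,0,0,0,1],[0,0,0,0,0,0,1]]]'
python3 go.py .503 .278 .068 -177.8
```

```text
time_s: 64.15
tcp_pos: [0.491, 0.173, 0.1724]
eef_rot: [-180.0, -0.0, -177.9]
contact_force: [0.1, -0.4, -0.4]
gripper_width: 0.0873
gripper_force: 0.0
time_s: 64.95
tcp_pos: [0.5025, 0.277, 0.1115]
eef_rot: [-179.8, -0.2, -177.8]
contact_force: [0.0, -1.2, -0.2]
gripper_width: 0.0876
gripper_force: 0.0
t 65.0 tcp [0.5025 0.277  0.1115] rot [-179.82   -0.22 -177.84] j [  48.4   18.5  -22.1   -0.   -49.7 -136.2] w 0.0876 0.0 F [ 0.  -1.2 -0.2]
turn -0.01 shift [-0.03  0.05  2.17]
```

```bash
python3 -m pendant '[[[0,0.05,0.6,0,0,0,1],[0,0,0.7,0,0,0,1],[0,0,0.5,0,0,0,1],[0,0,0.3,0,0,0,1],[0,0,0.05,0,0,0,1],[0,0,0,0,0,0,1],[0,0,0,0,0,0,-1],[0,0,0,0,0,0,-1]]]' 25
python3 -m pendant '[[[0,0,0,0,0,0,-1],[0,0,0,0,0,0,-1],[0,0,0,0,0,0,-1],[0,0,0,0,0,0,-1],[0,0,0,0,0,0,-1],[0,0,-0.4,0,0,0,-1],[0,0,-0.7,0,0,0,-1],[0,0,-0.8,0,0,0,-1]]]' 25
python3 -m pendant '[[[0,0,-0.8,0,0,0,-1],[0,0,-0.8,0,0,0,-1],[0,0,-0.8,0,0,0,-1],[0,0,-0.5,0,0,0.55,-1],[0,0,0,0,0,0.55,-1],[0,0,0,0,0,0,-1],[0,0,0,0,0,0,-1],[0,0,0,0,0,0,-1]]]' 25
python3 go.py .474 .0283 .126 -182.2
```

```text
time_s: 65.75
tcp_pos: [0.504, 0.2785, 0.0721]
eef_rot: [180.0, 0.0, -177.8]
contact_force: [-0.1, 0.7, 0.8]
gripper_width: 0.0768
gripper_force: 0.0
time_s: 66.55
tcp_pos: [0.5033, 0.2777, 0.1097]
eef_rot: [-179.9, -0.1, -177.9]
contact_force: [0.2, 0.8, -1.0]
gripper_width: 0.06
gripper_force: 25.0
time_s: 67.35
tcp_pos: [0.5035, 0.278, 0.1673]
eef_rot: [-180.0, -0.0, 177.8]
contact_force: [0.6, 0.0, -1.3]
gripper_width: 0.0598
gripper_force: 25.0
t 67.3 tcp [0.5035 0.278  0.1673] rot [-1.7997e+02 -4.0000e-02  1.7779e+02] j [  48.4   15.1  -18.5   -0.   -56.5 -140.6] w 0.0598 24.999732077121735 F [ 0.6  0.  -1.3]
turn -0.0 shift [  1.   -12.53   2.06]
```

```bash
python3 -m pendant '[[[0.04,-0.5,0,0,0,0,-1],[0.07,-0.9,0,0,0,0,-1],[0.07,-0.9,0,0,0,0,-1],[0.07,-0.9,0,0,0,0,-1],[0.07,-0.9,0,0,0,0,-1],[0.07,-0.9,0,0,0,0,-1],[0.07,-0.9,0,0,0,0,-1],[0.07,-0.9,0,0,0,0,-1]]]' 25
python3 -m pendant '[[[0.07,-0.9,0,0,0,0,-1],[0.07,-0.9,0,0,0,0,-1],[0.07,-0.9,0,0,0,0,-1],[0.07,-0.9,0,0,0,0,-1],[0.07,-0.9,0,0,0,0,-1],[0.07,-0.6,0,0,0,0,-1],[0.1,-0.6,0,0,0,0,-1],[0,0,0,0,0,0,-1]]]' 25
python3 -m pendant '[[[0,0,0.4,0,0,0,-1],[0,0,0.4,0,0,0,-1],[0,0,0.3,0,0,0,-1],[0,0,0.2,0,0,0,-1],[0,0,0,0,0,0,-1],[0,0,0,0,0,0,-1],[0,0,0,0,0,0,-1],[0,0,0,0,0,0,-1]]]' 25
python3 go.py .474 .0283 .1295 -182.2
python3 - <<'E'
from plant import vision
from h import *
c=vision.capture("scene"); cv2.imwrite("pics/s.png",cv2.resize(c["frame"][130:290,240:420],None,fx=3,fy=3))
E
```

```text
time_s: 68.15
tcp_pos: [0.4876, 0.1411, 0.1677]
eef_rot: [180.0, 0.0, 177.7]
contact_force: [-0.6, 0.6, -0.4]
gripper_width: 0.0599
gripper_force: 25.0
time_s: 68.95
tcp_pos: [0.4725, 0.0279, 0.1675]
eef_rot: [-180.0, -0.0, 177.7]
contact_force: [0.7, -0.7, -1.5]
gripper_width: 0.0599
gripper_force: 25.0
time_s: 69.75
tcp_pos: [0.4731, 0.0293, 0.1418]
eef_rot: [180.0, 0.0, 177.8]
contact_force: [0.2, -0.0, -1.0]
gripper_width: 0.0594
gripper_force: 25.0
t 69.8 tcp [0.4731 0.0293 0.1418] rot [1.7999e+02 3.0000e-02 1.7776e+02] j [  27.4    7.4  -32.5    0.   -50.  -119.7] w 0.0594 25.000023543834686 F [ 0.2 -0.  -1. ]
turn -0.01 shift [-0.05 -0.05  0.62]
```

View pics/s.png

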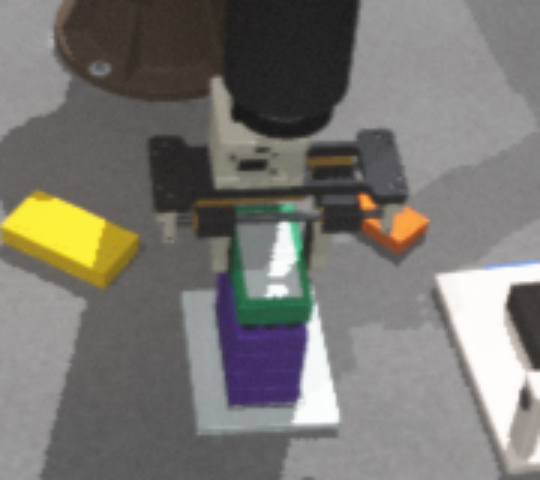

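The crop shows the green plate level, foil up, at crop (270,270), just above the flush four-rack pile at crop (262,360). Lowering in small steps.

```bash
python3 -m pendant '[[[-0.05,-0.05,0.2,0,0,0,-1],[0,0,0.2,0,0,0,-1],[0,0,0.15,0,0,0,-1],[0,0,0,0,0,0,-1],[0,0,0,0,0,0,-1],[0,0,0,0,0,0,-1],[0,0,0,0,0,0,-1],[0,0,0,0,0,0,-1]]]' 25
python3 go.py .474 .0283 .1295 -182.2
```

```text
time_s: 70.6
tcp_pos: [0.4739, 0.0282, 0.1306]
eef_rot: [180.0, 0.0, 177.7]
contact_force: [0.8, 0.0, -1.1]
gripper_width: 0.0597
gripper_force: 25.0
t 70.6 tcp [0.4739 0.0282 0.1306] rot [180.     0.   177.75] j [  27.2    8.3  -33.2   -0.   -48.5 -119.5] w 0.0597 24.99974548816681 F [ 0.8  0.  -1.1]
turn -0.01 shift [-0.    0.01  0.06]
```

```bash
python3 -m pendant '[[[0,0,0.05,0,0,0,-1],[0,0,0.03,0,0,0,-1],[0,0,0,0,0,0,-1],[0,0,0,0,0,0,1],[0,0,0,0,0,0,1],[0,0,0,0,0,0,1],[0,0,0,0,0,0,1],[0,0,0,0,0,0,1]]]' 25
python3 -m pendant '[[[0,0,0,0,0,0,1],[0,0,-0.3,0,0,0,1],[0,0,-0.6,0,0,0,1],[0,0,-0.8,0,0,0,1],[0,0,-0.8,0,0,0,1],[0,0,-0.8,0,0,0,1],[0,0,-0.8,0,0,0,1],[0,0,-0.8,0,0,0,1]]]' 25
python3 -m pendant '[[[0,-1,-0.4,0,0,0,1],[0,-1,-0.4,0,0,0,1],[0,-1,0,0,0,0,1],[0,-1,0,0,0,0,1],[0,-1,0,0,0,0,1],[0,-1,0,0,0,0,1],[0,-1,0,0,0,0,1],[0,-1,0,0,0,0,1]]]' 25
python3 -m pendant '[[[0,-1,0,0,0,0,1],[0,-1,0,0,0,0,1],[0,-1,0,0,0,0,1],[0,-1,0,0,0,0,1],[0,-1,0,0,0,0,1],[0,-1,0,0,0,0,1],[0,0,0,0,0,0,1],[0,0,0,0,0,0,1]]]' 25
python3 - <<'E'
from plant import vision
from h import *
c=vision.capture("top")
for z in(.12,):
    for b in blobs(c,*GREEN,z): print("G",*b)
for b in blobs(c,*PURPLE,.098,20): print("P",*b)
a=cv2.resize(c["frame"][180:290,180:300],None,fx=4,fy=4)
c=vision.capture("scene")
for b in blobs(c,*GREEN,.12): print("sG",*b)
b=cv2.resize(c["frame"][180:290,265:385],None,fx=4,fy=4)
W=world(c);hs=cv2.cvtColor(c["frame"],cv2.COLOR_BGR2HSV)
m=((hs[...,0]<8)|(hs[...,0]>172))&(hs[...,1]>150)&(W[...,1]>.2)&(W[...,1]<.36)&(W[...,2]>.03)&(W[...,0]<.7)
print("bar",(W[m].mean(0)*1000).round(1))
cv2.imwrite("pics/fin.png",cv2.resize(np.hstack([a,b]),(800,367)))
E
```

```text
time_s: 71.4
tcp_pos: [0.4739, 0.0282, 0.1289]
eef_rot: [-180.0, -0.0, 177.8]
contact_force: [-0.3, 0.9, 0.2]
gripper_width: 0.0873
gripper_force: 0.0
time_s: 72.2
tcp_pos: [0.4739, 0.0282, 0.2282]
eef_rot: [180.0, 0.0, 177.8]
contact_force: [-0.2, -0.2, -0.1]
gripper_width: 0.0874
gripper_force: 0.0
time_s: 73.0
tcp_pos: [0.4675, -0.1325, 0.2435]
eef_rot: [-180.0, 0.0, 177.8]
contact_force: [0.1, -0.5, -0.4]
gripper_width: 0.0874
gripper_force: 0.0
time_s: 73.8
tcp_pos: [0.4627, -0.2518, 0.2431]
eef_rot: [180.0, -0.0, 177.7]
contact_force: [-0.0, -0.0, 0.1]
gripper_width: 0.0875
gripper_force: 0.0
G [368. 317.] [ 276.3 -298.7] 71.3 36.9 75.3 15.4
G [338. 127.] [ 734.7 -220.3] 145.4 66.4 -10.4 36.1
G [213. 106.] [778.3  88.4] 53.9 51.8 -69.4 90.6
P [337. 144.] [ 696.3 -221.3] 56.9 20.4 -55.3 37.3
P [339. 126.] [ 743.6 -225.5] 69.7 20.6 -56.2 37.6
P [341. 108.] [ 791.7 -230.3] 58.2 20.0 -59.0 37.4
sG [299. 355.] [835.6 -83.6] 76.0 57.0 -87.9 53.4
sG [382. 342.] [824.8  82.4] 59.5 53.4 -23.8 90.8
sG [226. 355.] [ 817.7 -227. ] 149.7 68.3 -10.1 36.9
sG [328. 221.] [482.4  27.6] 132.6 62.6 -2.7 121.5
sG [192. 200.] [ 379.4 -305.1] 70.7 46.2 75.7 15.7
bar [619.2 287.9 280.5]
```

View pics/fin.png

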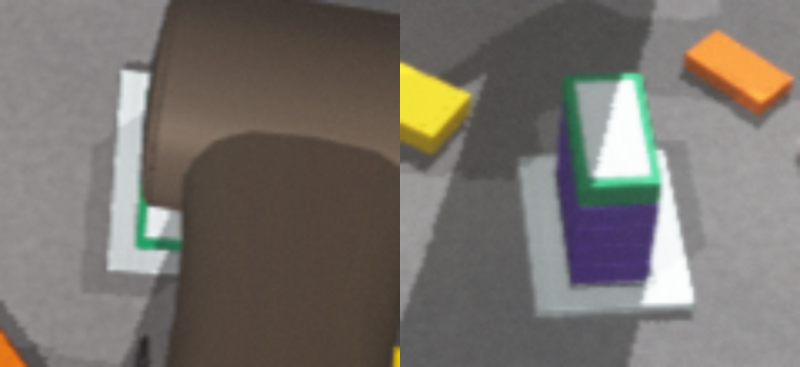

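The right-hand half (scene camera) shows the green plate, foil up, flush on the four racks at (610,150), centred on the block. In the left-hand half (top camera) the raised arm hides most of the pile. The scene camera puts the plate at about (474, 28) mm, −2.7°, which matches the block. The lever bar is at rest.

```bash
python3 -c "
from plant import r
print(r.close_job())"
```

```text
the job is handed in; nothing more can be done
None
```

I pressed the green plate and eased the lever back to rest, then handed in the job with all four racks and the plate (foil up, on top) in one flush pile centred on the chill block; no verdict was returned.

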